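# Load and lock the pickle press

## Task

Load the pickle press for lunch: take the T-key from its holder, fit it fully home in the slot of the press's keeper and turn it to swing the keeper bar as far clear of the post as it goes, then stack all the steel ring weights that lie on the table on the post, fully home, the widest at the bottom and the narrowest on top. With the key fully home in the slot, turn the bar back over the post as far as it goes, then stand the key back in its holder, fully home. Move the bar only with the key, never by pushing it with the robot, and leave the tableware where it stands.

Things in the scene. Friction and masses are not known exactly. Their poses are not given: they have to be found in the camera images.
- press: The press, fixed (its place and yaw vary): steel pan 150 (x) x 260 (y) x 30 mm high (rim 3 mm wider) under a wooden board, top 40 mm above the table. Origin under the centre, on the table; z up. On the board stand a steel post (y = -65 mm in this frame) and a dark pillar 46 mm across (y = +65 mm) that carries the turning keeper.
- post_foot (a point): The foot of the post, on the board's top face. The post is round, 18 mm in diameter and 56 mm high, its last 7 mm tapering to 10 mm.
- keeper (a joint): Turn of the keeper about the pillar's upright axis, rad: 0 (a stop) with its bar right over the post, growing anticlockwise seen from above to the stop at 1.3, bar swung away. It stays where it is left; turning takes about 0.1 N m. The bar covers the post below about 0.3; the post is well clear above 1.05.
- slot (a point): Centre of the mouth of the key slot in the top face of the keeper's square steel head (52 x 52 x 26 mm), 128 mm above the table, on the keeper's axis. z up; x runs along the slot's long direction and along the keeper bar, towards the bar's free end. It turns with the keeper. The slot is 29 x 11 mm, straight, 26 mm deep.
- bar: The turning keeper: the square steel head and, from its lower part, a flat steel bar 22 mm wide and 10 mm thick to a round end 48 mm across, centred 130 mm from the axis. Origin on the keeper's axis at the underside of head and bar, 102 mm above the table; x points along the bar. Not to be pushed with the robot itself.
- tkey: Loose T-key, 200 g, upright, z up, origin at the blade's lower end. Blade 26 (x) x 8 (y) mm, z 0-22; round shoulder 42 mm across, z 22-28; shank 14 mm, z 28-62; wooden crossbar 76 (x) x 16 (y) mm, z 62-84. Half a turn about z is alike. Home in the slot its shoulder rests on the head: origin 22 mm below the slot's mouth; 0.12 rad of play either way there; it stands by itself.
- holder: The key's holder, fixed: a black round cup 54 mm across and 26 mm high with a round well 34 mm across, 24 mm deep. Origin under its centre, on the table. The key's shoulder rests on its rim, the key's origin then 4 mm above the table; any yaw will do.
- ring_l: Widest steel ring weight, 66 mm outer and 26 mm hole diameter, 16 mm thick, about 360 g, lying flat. Origin at the centre of the underside, z up. Two or all three rings are there; an absent one reads None.
- ring_m: Middle steel ring weight, 56 mm outer and 26 mm hole diameter, 16 mm thick, about 250 g; origin likewise.
- ring_s: Narrowest steel ring weight, 46 mm outer and 26 mm hole diameter, 16 mm thick, about 150 g; origin likewise.
- dip_tray: Bystander: steel three-compartment dip tray 100 x 200 x 28 mm; origin under its centre.
- bowl: Bystander: steel bowl 110 mm across, 55 mm high; origin under its centre.
- cup: Bystander: white cup 72 mm across, 80 mm high; origin under its centre.
There are look-alikes about, which are no part of the job. What is shaped like the ring_s but blue or purple is not meant. Leave any brown or purple look-alike of the ring_m alone.

How it is judged:
On the way, in this order (a step that is already met when the one before it is completed fails the run):
1. the key is fully home in the keeper's slot (z of tkey in the frame of slot below -0.0195 m and horizontal distance between tkey and slot below 0.006 m and value of joint keeper below 0.6 rad), for 0.2 s.
2. turned with the key, the keeper bar is swung clear of the post (more than 1.05 rad) (z of tkey in the frame of slot below -0.0195 m and horizontal distance between tkey and slot below 0.006 m and value of joint keeper above 1.05 rad), for 0.2 s.
3. every ring is on the post, fully home, widest at the bottom (horizontal distance between each of ring_l, ring_m, ring_s and post_foot below 0.007 m and angle between each of ring_l, ring_m, ring_s's own z axis and vertical below 0.08 rad and z of ring_l in the frame of post_foot between -0.003 and 0.003 m and linear speed of each of ring_l, ring_m, ring_s below 0.02 m/s and z of ring_m in the frame of post_foot between -0.003 and 0.019 m and z of ring_s in the frame of post_foot between -0.003 and 0.035 m and z of ring_m in the frame of ring_l between 0.013 and 0.019 m and z of ring_s in the frame of ring_m between 0.013 and 0.019 m and z of ring_s in the frame of ring_l between 0.013 and 0.035 m and value of joint keeper above 0.6 rad), for 0.2 s.
4. with the key home in the slot, the keeper bar is back over the post (less than 0.12 rad) (z of tkey in the frame of slot below -0.0195 m and horizontal distance between tkey and slot below 0.006 m and value of joint keeper below 0.12 rad), for 0.2 s.
At the end, for the whole second after the job is handed in: Rings on the post within 7 mm of its axis, flat, fully home (3 mm), widest lowest; keeper below 0.12 rad; key in its holder within 6 mm, 2 mm of resting height, upright within 0.12 rad; all at rest (horizontal distance between each of ring_l, ring_m, ring_s and post_foot below 0.007 m and angle between each of ring_l, ring_m, ring_s's own z axis and vertical below 0.08 rad and z of ring_l in the frame of post_foot between -0.003 and 0.003 m and linear speed of each of ring_l, ring_m, ring_s, tkey below 0.02 m/s and z of ring_m in the frame of post_foot between -0.003 and 0.019 m and z of ring_s in the frame of post_foot between -0.003 and 0.035 m and z of ring_m in the frame of ring_l between 0.013 and 0.019 m and z of ring_s in the frame of ring_m between 0.013 and 0.019 m and z of ring_s in the frame of ring_l between 0.013 and 0.035 m and horizontal distance between tkey and holder below 0.006 m and height (world z) of tkey between 0.002 and 0.006 m and angle between tkey's own z axis and vertical below 0.12 rad and value of joint keeper below 0.12 rad); the robot touches nothing.
It fails at once if the robot pushes the keeper bar by hand (over 4 N) (contact force between bar and the fingers above 4 N or contact force between bar and the arm above 4 N).
It fails at once if a piece of tableware is moved more than 25 mm or tipped (distance of any of dip_tray, bowl, cup from where it was at the start of the episode above 0.025 m or angle between any of cup, bowl's own z axis and vertical above 0.4 rad).
Of ring_l, ring_m, ring_s only 2 to 3 are there at a start; the rules pass over those that are not, and their reading is None.
At some moment in a run one of ring_l, ring_m, ring_s may be knocked a few centimetres aside while the robot is not near it.
It also fails if it takes over 210 s, if anything falls off the work surface, if the arm or the gripper's body presses on something with over 40 N, if the wrist force passes 120 N, or if a joint passes its speed limit or range.

## Robot

A 6-joint arm with a two-finger parallel gripper is mounted at the origin on the work surface. World frame = base frame: x ahead of the robot, y to its left, z up, the work surface at z = 0. Lengths are in m, angles in rad, forces in N, time in s.
With the tool pointing down it reaches from about 0.25 to 0.775 m from the base axis. Payload 4 kg.
Tool frame: the origin (TCP) lies midway between the tips of the shut fingers; the grasp point (between the pads) lies 19 mm behind it; z points along the fingers, x is the direction in which the jaws open and shut, and the axes are right-handed (so a half turn about z gives the same grasp; the last joint's range is limited). The gripper opens to 94 mm and grips with 3 to 60 N. Pads are 16 mm wide; open, the fingers measure 119 mm over their backs; the gripper's body (75 mm by 177 mm) begins 78 mm behind the grasp point.
Start: joints at [1.157, 0.087, 1.371, -0, 1.684, -0.103], TCP at [0.168, 0.524, 0.176] pointing down, gripper open.
Joint ranges: [-3.1, 3.1], [-0.76, 2.03], [0.27, 2.55], [-1.08, 4.22], [0.17, 2.65], [-2.57, 2.57]. Speed limits (rad/s): [2.79, 2.79, 3.14, 3.14, 3.14, 3.14].

## Interface

Orientations are given as [roll, pitch, yaw] about the fixed x, y, z axes, in that order (R = Rz(yaw) Ry(pitch) Rx(roll)).
In Python, from bench import robot, eyes, close_job gives the robot as it stands.
- The arm moves only by the shell command python3 -m jog 'ROWS'. ROWS is JSON, a list of rows, each a list of 3 entries, a list of its own where there are three numbers: the turn, a rotation vector about the tool's x, y, z in degrees, then the shift along the tool's x, y, z in mm, then the closure, from -1 (fully open) to 1 (shut). In form: [[[wx, wy, wz], [x, y, z], claw], ...]. A call has 1 to 5 rows; each row is the pose to reach, as a shift and turn from the pose commanded when the call began, along the tool's axes at that moment; what a row does not reach only later rows make up. A row lasts 1/10 s, in which the tool goes at most 50 mm and 8.59 degrees, less where a joint would pass 70% of its speed; a pose out of reach is approached as far as the arm can. A call with a gripper value outside its range is refused whole. The fingers move at their own pace and stop on an object; the grip force is fixed at half the most. Time passes only in rows, so rows that repeat a pose let the fingers close. It gives the time, the measured TCP pose, the force and the opening at its end, in the units of the state.
- robot.get_obs(): the state, without advancing time (a new reading comes with each control period).
- eyes.snapshot(name): name is "side" or "top"; returns (picture, depth): 480x640x3 uint8, red, green, blue; 480x640 float32, m along the optical axis (not along the pixel's ray), 0 where there is no reading.
- eyes.camera_params(name): a dict with "mtx" (3x3 intrinsics, pixels), "k1" (the pictures are not rectified: a ray, as slopes to the right and down, at radius r is drawn at 1 + k1 r^2 times it, then the intrinsics apply), "world_to_cam" (4x4, takes a point from world to camera coordinates). Camera axes: x right, y up, looking along -z (the intrinsics and any distortion apply to the point x, -y, -z); pixel columns grow to the right and rows downward; lengths in m; the calibration is good to about 2 mm. A picture is of the moment at which its call begins. camera_params takes no time and is no camera call.
- close_job(): hands the job in, once; it reports no verdict.
The state is a dict: "time": time; "joint_positions": joint angles; "qvel": joint speeds; "joint_torque": joint torques, N m; "tool_pos": TCP position; "ee_rot": TCP orientation; "wrist_force": force on the tool from outside, world axes, zero at the start; "wrist_torque": the same for the moment, N m; "width": finger opening in m.
Only numpy, scipy, OpenCV 4.12 (cv2) and the standard library are available. Lean on these libraries where they do the work, as an engineer would, in place of code of your own. Each camera call takes 0.05 s, during which the arm holds its last target. There are 200 camera calls.

## Working session

There is one attempt and no reset: what is moved stays moved. The work goes in short steps, Python scripts to look and compute and a shell command to move; the robot and the scene stay as the last step left them, time stands still between calls to the robot, and variables do not carry over. Pictures are saved under pics/ and viewed, about 12 in all and at most 16, crops included, and the job is handed in when it is done.

```bash
ls; mkdir -p pics; cat > h.py <<'E'
import numpy as np, cv2
from bench import robot, eyes
def snap(n, f=None):
    im,d=eyes.snapshot(n)
    np.savez(f'/tmp/{n}.npz',im=im,d=d)
    if f: cv2.imwrite(f'pics/{f}.png',im[:,:,::-1])
    return im,d
def ray(n,uv):
    p=eyes.camera_params(n); K=np.array(p['mtx']); k=p['k1']; T=np.array(p['world_to_cam'])
    uv=np.atleast_2d(np.float64(uv))
    s=cv2.undistortPoints(uv.reshape(-1,1,2),K,np.array([k,0,0,0,0.])).reshape(-1,2)
    dc=np.c_[s[:,0],-s[:,1],-np.ones(len(s))]
    R=T[:3,:3]; return -R.T@T[:3,3], dc@R
def onz(n,uv,z):
    o,d=ray(n,uv); z=np.asarray(z,float)
    return o+d*((z-o[2])/d[:,2])[:,None]
def pts(n,d):
    v,u=np.mgrid[:480,:640]; o,r=ray(n,np.c_[u.ravel(),v.ravel()])
    return (o+r*d.reshape(-1,1)).reshape(480,640,3)
def proj(n,P):
    p=eyes.camera_params(n); K=np.array(p['mtx']); T=np.array(p['world_to_cam'])
    c=np.atleast_2d(P)@T[:3,:3].T+T[:3,3]; s=np.c_[c[:,0],-c[:,1]]/-c[:,2:]
    s=s*(1+p['k1']*(s**2).sum(1,keepdims=True)); return s@K[:2,:2].T+K[:2,2]
def obs():
    o=robot.get_obs(); print({k:np.round(v,4).tolist() for k,v in o.items() if k in('time','joint_positions','tool_pos','ee_rot','wrist_force','width')}); return o
E
python3 - <<'E'
from h import *
obs()
snap('top','t0'); snap('side','s0')
for n in('top','side'): o,d=ray(n,[[320,240]]);print(n,o,d,eyes.camera_params(n)['mtx'],eyes.camera_params(n)['k1'])
E
```

```text
pics
{'time': 0.0, 'joint_positions': [1.1569, 0.088, 1.3722, 0.0, 1.6836, -0.1031], 'tool_pos': [0.168, 0.5231, 0.1747], 'ee_rot': [-3.1414, 0.0022, 1.26], 'wrist_force': [-0.0648, 0.1382, 0.0479], 'width': 0.094}
top [0.46599106 0.01531723 1.49371209] [[ 0.08711428  0.00735004 -0.99657928]] [[532.13692261   0.         321.35648902]
 [  0.         532.13692261 255.11406286]
 [  0.           0.           1.        ]] 0.016615940276248475
side [0.39339805 0.86006005 1.07439685] [[ 0.12524508 -0.6250842  -0.77064899]] [[552.15828554   0.         322.59462783]
 [  0.         552.15828554 230.52631661]
 [  0.           0.           1.        ]] 0.03574694699507273
```

View pics/t0.png

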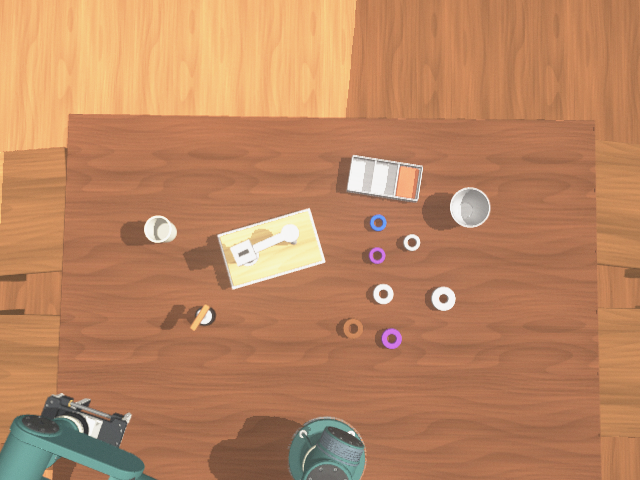

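View pics/s0.png

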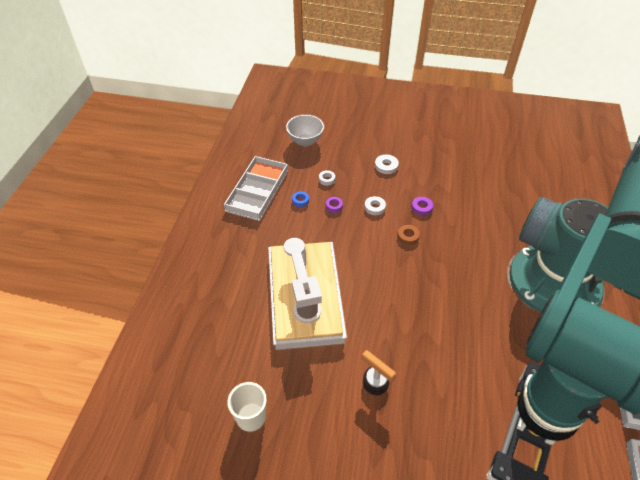

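The top view shows the key at (203,317), the keeper head at (244,253) with the bar end at (290,233), and white rings L (443,299), M (383,294) and S (412,242). I'll measure these next.

```bash
cat >> h.py <<'E'
def rings(n='top'):
    """white ring-like blobs on the table: centre (x,y), outer diameter"""
    z=np.load(f'/tmp/{n}.npz'); im=z['im']; P=pts(n,z['d'])
    hsv=cv2.cvtColor(im,cv2.COLOR_RGB2HSV)
    m=((hsv[...,1]<60)&(hsv[...,2]>120)).astype(np.uint8)
    out=[]
    for c in cv2.findContours(m,cv2.RETR_EXTERNAL,cv2.CHAIN_APPROX_NONE)[0]:
        if not 120<cv2.contourArea(c)<1200: continue
        w=onz(n,c.reshape(-1,2),0.016)[:,:2].astype(np.float32)
        (x,y),r=cv2.minEnclosingCircle(w); A=cv2.contourArea(w)/(np.pi*r*r)
        (ex,ey),ax,_=cv2.fitEllipse(w*1000)
        out.append((n,[round(x,4),round(y,4)],round(2000*r),round(A,2),[round(ex/1000,4),round(ey/1000,4)],np.round(ax,0)))
    return out
E
python3 - <<'E'
from h import *
for n in('top','side'):
    for r in rings(n): print(*r)
z=np.load('/tmp/top.npz');im=z['im'];P=pts('top',z['d'])
hsv=cv2.cvtColor(im,cv2.COLOR_RGB2HSV)
# heights check
for u,v in[(443,311),(290,233),(235,254),(270,240),(201,318),(230,280),(300,220),(206,320),(240,247)]: print((u,v),P[v,u].round(4),im[v,u])
def blob(lo,hi,box,f=None):
    u0,u1,v0,v1=box; Q=P[v0:v1,u0:u1].reshape(-1,3); Q=Q[(Q[:,2]>lo)&(Q[:,2]<hi)]; return Q
def rect(Q): 
    r=cv2.minAreaRect((Q[:,:2]*1000).astype(np.float32)); return np.round(r[0],1),np.round(r[1],1),r[2],len(Q)
print('key bar',rect(blob(.078,.097,(180,225,295,335))))
print('board',rect(blob(.03,.05,(205,340,195,300))))
print('head',rect(blob(.119,.137,(205,340,195,300))))
print('barend',rect(blob(.104,.119,(205,340,195,300))))
E
python3 - <<'E'
import cv2
a=cv2.imread('pics/t0.png')[195:340,175:335]; b=cv2.imread('pics/s0.png')[225:410,255:415]
cv2.imwrite('pics/c0.png',cv2.hconcat([cv2.resize(a,(400,362)),cv2.resize(b,(400,362))]))
E
```

```text
top [0.0297, -0.052] 104 0.37 [0.0228, -0.049] [ 41. 118.]
top [0.082, 0.6552] 88 0.31 [0.0837, 0.6431] [48. 81.]
top [0.1221, 0.6474] 116 0.1 [0.1298, 0.6308] [ 34. 131.]
top [0.4378, -0.3154] 68 0.92 [0.4378, -0.3153] [64. 66.]
top [0.4485, -0.1492] 57 0.9 [0.4488, -0.1492] [54. 55.]
top [0.5927, -0.2277] 47 0.9 [0.5924, -0.2276] [45. 45.]
top [0.6176, 0.4727] 92 0.75 [0.6195, 0.4743] [72. 90.]
side [-0.1123, 0.4001] 76 0.15 [-0.1102, 0.3876] [13. 89.]
side [-0.1097, 0.3281] 39 0.49 [-0.1117, 0.3287] [30. 33.]
side [0.116, 0.3913] 98 0.07 [0.1153, 0.3936] [  7. 127.]
side [0.0327, 0.3157] 127 0.11 [0.008, 0.2874] [132. 189.]
side [0.381, 0.3346] 45 0.68 [0.383, 0.3385] [32. 45.]
side [0.0139, -0.0295] 97 0.13 [0.0127, -0.0315] [43. 86.]
side [0.5688, 0.157] 317 0.06 [0.5747, 0.1425] [170. 376.]
side [0.0174, -0.2166] 84 0.46 [0.0155, -0.2185] [42. 86.]
side [0.4491, -0.1432] 67 0.78 [0.4481, -0.1433] [54. 66.]
side [0.5927, -0.2198] 58 0.73 [0.5919, -0.2207] [44. 56.]
side [0.4352, -0.3085] 79 0.79 [0.4374, -0.3088] [65. 77.]
side [0.6977, -0.4182] 125 0.82 [0.6976, -0.4214] [110. 
[... 175 characters left out ...]
 85]
(290, 233) [0.6039 0.1038 0.1144] [246 245 245]
(235, 254) [0.5467 0.244  0.1253] [246 245 244]
(270, 240) [0.466  0.0153 1.4937] [246 246 245]
(201, 318) [0.379  0.337  0.0823] [244 192 125]
(230, 280) [0.4806 0.2717 0.0315] [208 198 191]
(300, 220) [0.6477 0.0817 0.0388] [247 244 194]
(206, 320) [0.3703 0.3359 0.0264] [245 244 243]
(240, 247) [0.5647 0.231  0.1281] [246 245 244]
key bar (array([380.9, 340.3]), array([17.1, 76.1]), 58.550838470458984, 185)
board (array([568.5, 160.8]), array([155.8, 265.3]), 17.033885955810547, 4098)
head (array([572.2, 176.2]), array([ 52.3, 158.2]), 26.05767822265625, 378)
barend (array([575. , 164.3]), array([ 47. , 178.4]), 26.056516647338867, 559)
```

View pics/c0.png

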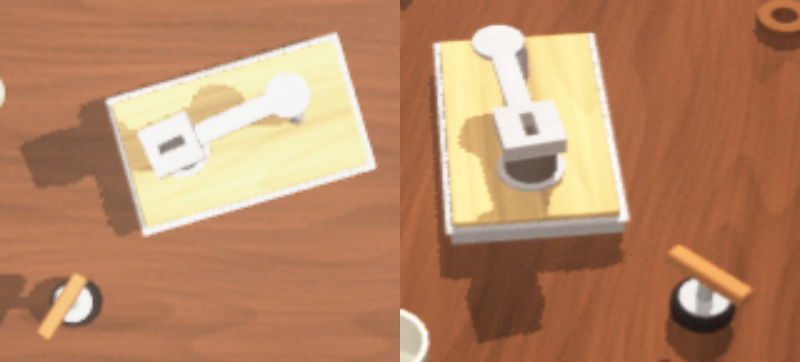

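```bash
cat >> h.py <<'E'
def masks(n):
    z=np.load(f'/tmp/{n}.npz'); im=z['im']; hsv=cv2.cvtColor(im,cv2.COLOR_RGB2HSV); return im,hsv,pts(n,z['d'])
def rectz(n,m,z):
    """min-area rectangle of mask's largest contour cast on plane z"""
    cs=cv2.findContours(m.astype(np.uint8),cv2.RETR_EXTERNAL,cv2.CHAIN_APPROX_NONE)[0]
    if not cs: return None
    c=max(cs,key=cv2.contourArea).reshape(-1,2)
    w=onz(n,c,z)[:,:2]*1000
    M=cv2.moments(w.astype(np.float32)); r=cv2.minAreaRect(w.astype(np.float32))
    return np.round([M['m10']/M['m00'],M['m01']/M['m00']],1),np.round(r[0],1),np.round(r[1],1),round(r[2],1)
def near(P,c,r): return np.hypot(P[...,0]-c[0],P[...,1]-c[1])<r
def slot(n,c=(.5495,.2230)):
    im,hsv,P=masks(n); X=onz(n,np.c_[np.tile(np.arange(640),480),np.repeat(np.arange(480),640)],.128).reshape(480,640,3)
    return rectz(n,(im.max(2)<150)&near(X,c,.022),.128)
E
python3 - <<'E'
from h import *
for n in('top','side'):
    im,hsv,P=masks(n)
    print(n,'slot',slot(n))
    H=hsv[...,0];S=hsv[...,1]
    X=onz(n,np.c_[np.tile(np.arange(640),480),np.repeat(np.arange(480),640)],.08).reshape(480,640,3)
    print('key',rectz(n,near(X,(.381,.340),.06)&(P[...,2]>.06)&(P[...,2]<.12),.088))
    print('keycol',rectz(n,near(X,(.381,.340),.06)&(im[...,0]>185)&(im[...,2]<170)&(P[...,2]>.05),.088))
    print('holder black',rectz(n,near(P,(.381,.340),.06)&(im.max(2)<50),.026))
    print('board',rectz(n,near(X,(.568,.16),.2)&(im[...,0]>185)&(im[...,2]<215)&(S>30)&(P[...,2]>.03)&(P[...,2]<.055),.04))
    print('steelhead',rectz(n,near(P,(.55,.223),.05)&(P[...,2]>.12)&(P[...,2]<.14),.128))
    print('barend',rectz(n,near(P,(.6066,.1062),.03)&(P[...,2]>.10)&(P[...,2]<.125),.112))
print(P[380,376],P[200,375])
E
```

```text
top slot (array([551.1, 222. ]), array([550.7, 223. ]), array([ 6.9, 24.1]), 27.4)
key (array([381.7, 338.6]), array([381.4, 338.7]), array([17.9, 76.3]), 59.2)
keycol (array([381.8, 339.4]), array([381.6, 339. ]), array([17.1, 76.3]), 59.2)
holder black None
board (array([569.1, 161.6]), array([568.6, 163.7]), array([142.8, 257.2]), 17.1)
steelhead (array([549.6, 222.6]), array([549.6, 222.5]), array([52.6, 52.6]), 25.1)
barend (array([602.8, 106.5]), array([602.1, 107.2]), array([46.3, 51.7]), 45.9)
side slot (array([547.5, 230.7]), array([548. , 230.5]), array([ 6.2, 12.5]), 12.1)
key (array([381.6, 346.9]), array([382.4, 348.1]), array([25.1, 78.1]), 59.2)
keycol (array([381.6, 342.4]), array([381.5, 342.4]), array([14.6, 73.9]), 59.2)
holder black (array([379.8, 367.6]), array([379.4, 365.4]), array([46.4, 25.7]), 6.0)
board (array([567.5, 166.7]), array([568.9, 164.6]), array([145. , 256.3]), 17.1)
steelhead (array([549.5, 226.5]), array([549.1, 227.8]), array([52.9, 60.1]), 24.7)
barend (array([603.6, 109.4]), array([603.1, 110.4]), array([45. , 51.9]), 12.4)
[0.38046188 0.35260008 0.03507939] [ 0.44938928 -0.15961566  0.0183024 ]
```

```bash
cat > plan.py <<'E'
import sys,json
from h import *
from scipy.spatial.transform import Rotation as R
# usage: plan.py x y z yawdeg (mm, TCP) -> shift/turn in tool axes from measured pose, levelling the tool
a=list(map(float,sys.argv[1:5])); o=robot.get_obs()
R0=R.from_euler('xyz',o['ee_rot']); p=np.array(o['tool_pos'])*1000
R1=R.from_euler('xyz',[np.pi,0,np.radians(a[3])])
s=R0.inv().apply(np.array(a[:3])-p); w=np.degrees((R0.inv()*R1).as_rotvec())
print('now',p.round(1),'yaw',round(np.degrees(o['ee_rot'][2]),1),'t',round(o['time'],2),'w',round(o['width']*1000,1),'F',np.round(o['wrist_force'],1)); print('turn',w.round(1),'shift',s.round(1),'rows',np.ceil(max(np.linalg.norm(s)/50,np.linalg.norm(w)/8.59)))
E
python3 plan.py 381.6 339 130 59.2
```

```text
now [168.  523.2 174.8] yaw 72.2 t 0.1 w 94.1 F [0.3 0.  0.7]
turn [ 0.   0.1 13. ] shift [-109.9  259.7   45. ] rows 6.0
```

```bash
python3 -m jog '[[[0,0,7],[-55,130,20],-1],[[0,0,13],[-109.9,259.7,45],-1],[[0,0,13],[-109.9,259.7,45],-1],[[0,0,13],[-109.9,259.7,45],-1],[[0,0,13],[-109.9,259.7,45],-1]]'; python3 -m jog '[[[0,0,0],[0,0,0],-1],[[0,0,0],[0,0,0],-1],[[0,0,0],[0,0,0],-1]]'; python3 plan.py 381.6 339 58 59.2
```

```text
time: 0.6
tool_pos: [0.3561, 0.3609, 0.1359]
ee_rot: [-3.141, 0.0, 1.034]
wrist_force: [-0.1, -0.5, 0.0]
width: 0.0938
time: 0.9
tool_pos: [0.3546, 0.3632, 0.1366]
ee_rot: [-3.141, -0.0, 1.034]
wrist_force: [-0.1, 0.3, 0.3]
width: 0.0943
now [354.6 363.2 136.6] yaw 59.2 t 0.9 w 94.3 F [-0.1  0.3  0.3]
turn [-0. -0.  0.] shift [-6.9 35.6 78.6] rows 2.0
```

```bash
python3 -m jog '[[[0,0,0],[-6.9,35.6,15],-1],[[0,0,0],[-6.9,35.6,55],-1],[[0,0,0],[-6.9,35.6,78.6],-1],[[0,0,0],[-6.9,35.6,78.6],-1]]'; python3 - <<'E'
from h import *
snap('top','t1');snap('side','s1')
a=cv2.imread('pics/t1.png')[260:360,150:260]; b=cv2.imread('pics/s1.png')[320:430,320:430]
cv2.imwrite('pics/c1.png',cv2.hconcat([cv2.resize(a,(400,364)),cv2.resize(b,(400,364))]))
E
python3 plan.py 381.6 339 58 59.2
```

```text
time: 1.3
tool_pos: [0.3786, 0.3377, 0.0541]
ee_rot: [-3.138, 0.007, 1.036]
wrist_force: [-0.2, -0.1, -1.1]
width: 0.094
now [381.5 339.6  58.6] yaw 59.3 t 1.4 w 93.8 F [-0.2 -0.5  0.8]
turn [-0.  -0.   0.1] shift [-0.4  0.3  0.6] rows 1.0
```

View pics/c1.png

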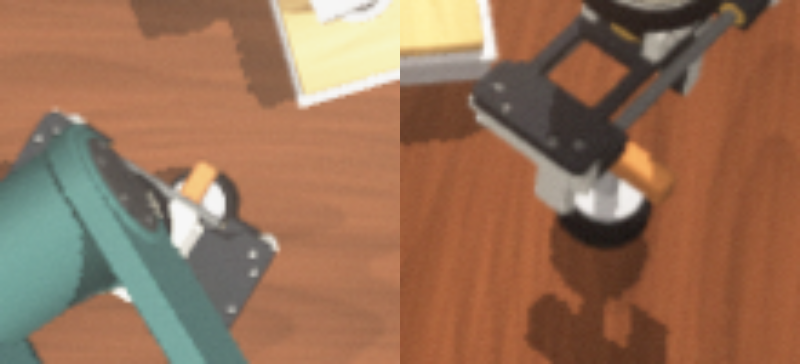

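The crossbar sits between the jaws. I'll close on it.

```bash
python3 -m jog '[[[0,0,0],[0,0,0],1],[[0,0,0],[0,0,0],1],[[0,0,0],[0,0,0],1],[[0,0,0],[0,0,0],1],[[0,0,0],[0,0,0],1]]';python3 -m jog '[[[0,0,0],[0,0,0],1],[[0,0,0],[0,0,0],1],[[0,0,0],[0,0,0],1]]'; python3 plan.py 381.6 339 200 59.2;python3 plan.py 550 222.8 195 26
```

```text
time: 1.9
tool_pos: [0.3825, 0.3385, 0.0584]
ee_rot: [3.141, -0.001, 1.033]
wrist_force: [1.1, -0.4, 0.7]
width: 0.0572
time: 2.2
tool_pos: [0.3823, 0.3383, 0.058]
ee_rot: [-3.141, 0.0, 1.033]
wrist_force: [-0.2, -0.0, 0.8]
width: 0.0334
now [382.3 338.3  58. ] yaw 59.2 t 2.2 w 33.4 F [-0.2 -0.   0.8]
turn [-0.  0. -0.] shift [   0.2   -0.9 -142. ] rows 3.0
now [382.3 338.3  58. ] yaw 59.2 t 2.2 w 33.4 F [-0.2 -0.   0.8]
turn [-0.   0.  33.2] shift [ -13.3  203.2 -137.1] rows 5.0
```

```bash
python3 -m jog '[[[0,0,0],[0,0,0],1],[[0,0,0],[0,0,0],1],[[0,0,0],[0,0,0],1],[[0,0,0],[0,0,0],1]]'; python3 plan.py 550 222.8 195 26
```

```text
time: 2.6
tool_pos: [0.3833, 0.3392, 0.0595]
ee_rot: [3.14, -0.003, 1.033]
wrist_force: [-0.2, 0.7, 0.3]
width: 0.0026
now [383.3 339.2  59.5] yaw 59.2 t 2.6 w 2.6 F [-0.2  0.7  0.3]
turn [ 0.  -0.2 33.2] shift [ -14.2  202.9 -135.3] rows 5.0
```

Width is 2.6 mm, so the crossbar isn't in the grip. I'll take another look.

```bash
python3 - <<'E'
from h import *
snap('top','t2');snap('side','s2')
a=cv2.imread('pics/t2.png')[260:360,150:260]; b=cv2.imread('pics/s2.png')[320:430,320:430]
cv2.imwrite('pics/c2.png',cv2.hconcat([cv2.resize(a,(400,364)),cv2.resize(b,(400,364))]))
E
```

```text
(no output)
```

View pics/c2.png

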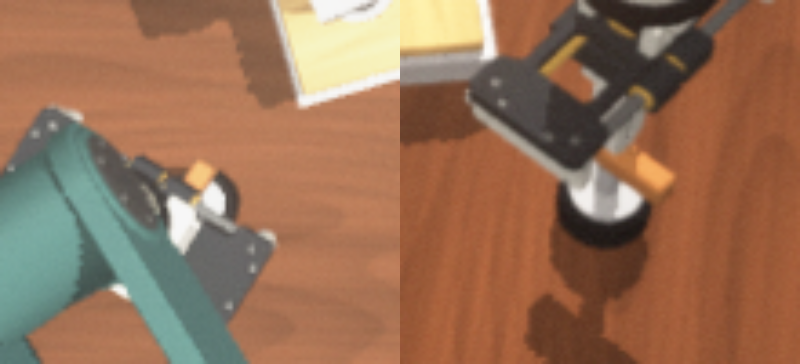

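```bash
python3 - <<'E'
from h import *
o=obs()
p=np.array(o['tool_pos'])
for dz in(0,.019,.05,.097):
    q=p+[0,0,dz]; print(dz,((proj('top',q)-[150,260])*3.64).round(),((proj('side',q)-[320,320])*3.64).round())
key=np.array([.3816,.339,.088])
d=np.array([np.cos(np.radians(149.2)),np.sin(np.radians(149.2)),0])*.038
for k in(key-d,key,key+d): print('k',((proj('top',k)-[150,260])*3.64).round(),((proj('side',k)-[320,320])*3.64).round())
E
python3 - <<'E'
import cv2
a=cv2.imread('pics/s2.png')[320:420,330:430]
cv2.imwrite('pics/c2b.png',cv2.resize(a,(600,600),interpolation=cv2.INTER_CUBIC))
E
```

```text
{'time': 2.7, 'joint_positions': [0.6132, 0.053, 1.6418, -0.0015, 1.447, -0.4197], 'tool_pos': [0.3826, 0.3377, 0.059], 'ee_rot': [3.1403, 0.0008, 1.0331], 'wrist_force': [-1.4245, -1.8625, 5.1045], 'width': 0.0007}
0 [[192. 204.]] [[207. 173.]]
0.019 [[186. 206.]] [[210. 157.]]
0.05 [[176. 208.]] [[214. 129.]]
0.097 [[160. 212.]] [[222.  85.]]
k [[209. 163.]] [[157. 108.]]
k [[181. 208.]] [[213. 150.]]
k [[153. 253.]] [[269. 195.]]
```

View pics/c2b.png

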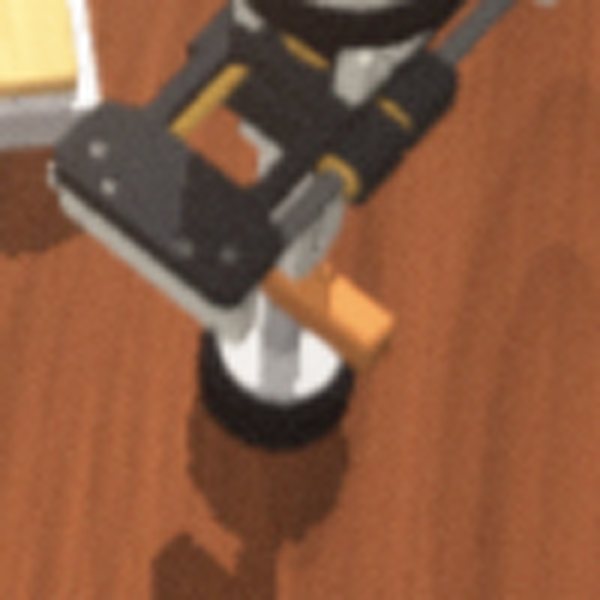

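```bash
python3 -m jog '[[[0,0,0],[0,0,-15],1],[[0,0,0],[0,0,-35],1],[[0,0,0],[0,0,-60],1],[[0,0,0],[0,0,-60],1],[[0,0,0],[0,0,-60],1]]'; python3 - <<'E'
from h import *
obs()
snap('top','t3');snap('side','s3')
a=cv2.imread('pics/t3.png')[260:360,150:260]; b=cv2.imread('pics/s3.png')[300:430,310:440]
cv2.imwrite('pics/c3.png',cv2.hconcat([cv2.resize(a,(400,400)),cv2.resize(b,(400,400))]))
E
```

```text
time: 3.2
tool_pos: [0.3822, 0.3383, 0.1175]
ee_rot: [-3.142, 0.0, 1.033]
wrist_force: [-0.5, -0.2, -1.0]
width: 0.0005
{'time': 3.2, 'joint_positions': [0.6133, 0.0181, 1.5589, 0.0, 1.5648, -0.4197], 'tool_pos': [0.3822, 0.3383, 0.1175], 'ee_rot': [-3.1415, 0.0001, 1.0331], 'wrist_force': [-0.5365, -0.2482, -0.9706], 'width': 0.0005}
```

View pics/c3.png

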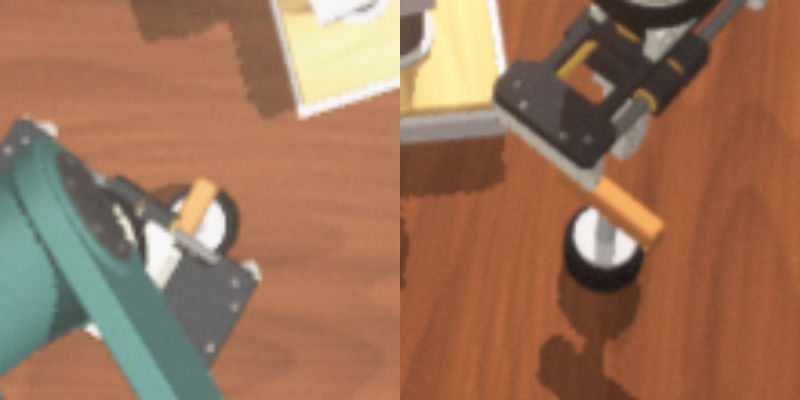

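```bash
python3 - <<'E'
from h import *
from scipy.spatial.transform import Rotation as R
o=robot.get_obs(); R0=R.from_euler('xyz',o['ee_rot']); p=np.array(o['tool_pos'])
for n in('side','top'):
    im,hsv,P=masks(n)
    q=R0.inv().apply((P.reshape(-1,3)-p)).reshape(480,640,3)*1000
    m=(abs(q)<[90,60,140]).all(2)&(P[...,2]>.03)
    Q=q[m]; print(n,m.sum())
    for z0 in range(-130,40,10):
        s=Q[(Q[:,2]>=z0)&(Q[:,2]<z0+10)]
        if len(s): print(z0,len(s),'x',s[:,0].min().round(),s[:,0].max().round(),'y',s[:,1].min().round(),s[:,1].max().round())
E
```

```text
side 891
-130 26 x -73.0 81.0 y -30.0 22.0
-110 8 x 12.0 15.0 y -10.0 7.0
-100 7 x 12.0 16.0 y -7.0 7.0
-90 3 x 14.0 14.0 y -3.0 -1.0
-80 12 x -4.0 14.0 y -11.0 1.0
-70 20 x -11.0 15.0 y -10.0 -7.0
-60 24 x -10.0 15.0 y -11.0 -4.0
-50 22 x -9.0 14.0 y -11.0 -2.0
-40 13 x -10.0 12.0 y -10.0 -8.0
20 180 x -3.0 13.0 y -40.0 30.0
30 99 x -4.0 13.0 y -40.0 33.0
top 165
-130 1 x -77.0 -77.0 y 33.0 33.0
20 49 x -6.0 9.0 y -10.0 36.0
30 37 x -6.0 11.0 y 0.0 36.0
```

```bash
python3 - <<'E'
from h import *
o=robot.get_obs(); p=np.array(o['tool_pos']); y=o['ee_rot'][2]
jx=np.array([np.cos(y),np.sin(y),0])
a=cv2.imread('pics/s3.png'); 
S=7; x0,y0=335,300; c=cv2.resize(a[y0:y0+85,x0:x0+85],None,fx=S,fy=S,interpolation=cv2.INTER_CUBIC)
for dz,col in((0,(0,0,255)),(.019,(0,255,255)),(.04,(255,0,0)),(.097,(0,255,0))):
    u=(proj('side',p+[0,0,dz])[0]-[x0,y0])*S; cv2.circle(c,tuple(int(t) for t in u),4,col,-1)
cv2.imwrite('pics/c4.png',c)
E
```

```text
(no output)
```

View pics/c4.png

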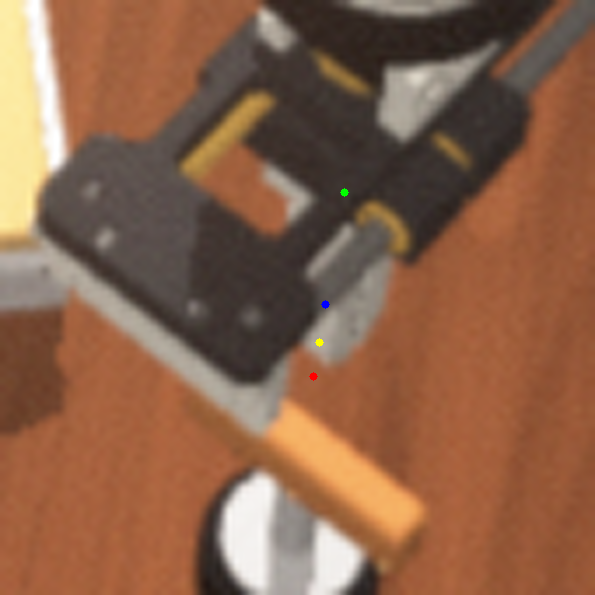

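```bash
python3 - <<'E'
from h import *
from scipy.spatial.transform import Rotation as R
o=robot.get_obs(); R0=R.from_euler('xyz',o['ee_rot']); p=np.array(o['tool_pos'])
im,hsv,P=masks('side'); q=R0.inv().apply((P.reshape(-1,3)-p)).reshape(480,640,3)*1000
d=np.load('/tmp/side.npz')['d']
for u,v in[(382,344),(382,348),(383,351),(384,340),(388,342),(372,357),(373,353),(371,360),(378,353),(379,355),(350,325),(355,340),(345,336),(365,352),(386,370),(376,373),(375,361)]: print((u,v),im[v,u],d[v,u].round(3),q[v,u].round(),P[v,u].round(3))
E
```

```text
(382, 344) [150 142 132] 0.996 [ 14. -10. -69.] [0.381 0.355 0.185]
(382, 348) [157 150 139] 1.008 [ 13. -10. -54.] [0.38  0.355 0.17 ]
(383, 351) [147 118  99] 1.191 [-64.  30. 114.] [0.374 0.267 0.002]
(384, 340) [92 84 78] 0.918 [  43.  -28. -144.] [0.379 0.389 0.26 ]
(388, 342) [147 138 128] 1.019 [ -5. -10. -51.] [0.37  0.339 0.168]
(372, 357) [167 159 148] 0.897 [  81.  -33. -145.] [0.395 0.424 0.26 ]
(373, 353) [88 83 77] 0.883 [  82.  -34. -161.] [0.394 0.426 0.277]
(371, 360) [177 169 156] 0.904 [  82.  -32. -134.] [0.396 0.425 0.25 ]
(378, 353) [159  93  57] 1.189 [-53.  35. 115.] [0.384 0.274 0.001]
(379, 355) [164  98  61] 1.187 [-51.  31. 116.] [ 0.381  0.277 -0.   ]
(350, 325) [96 83 81] 0.905 [  72.   22. -171.] [0.438 0.388 0.286]
(355, 340) [79 70 66] 0.887 [  88.   -2. -171.] [0.426 0.414 0.287]
(345, 336) [93 81 73] 0.898 [  91.   17. -165.] [0.443 0.407 0.281]
(365, 352) [113 104  97] 0.882 [  90.  -25. -163.] [0.407 0.428 0.279]
(386, 370) [245 176 103] 1.069 [  6. -23.  28.] [0.365 0.354 0.088]
(376, 373) [149 142 140] 1.096 [11. -5. 58.] [0.383 0.349 0.058]
(375, 361) [245 177 100] 1.079 [ 6.  5. 26.] [0.388 0.34  0.09 ]
```

Depth shows the finger tips about 40 mm above the reported TCP. I'll settle it by touching the table gently with shut fingers in a free spot.

```bash
python3 plan.py 350 200 60 59.2
```

```text
now [381.3 337.7 116.1] yaw 59.2 t 3.3 w 0.7 F [-0.5 -0.5  0.2]
turn [-0.1  0.2 -0. ] shift [-134.1   43.7   56.4] rows 4.0
```

```bash
python3 -m jog '[[[0,0,0],[-45,15,0],1],[[0,0,0],[-90,30,0],1],[[0,0,0],[-134,44,10],1],[[0,0,0],[-134,44,56],1],[[0,0,0],[-134,44,56],1]]'; python3 -m jog '[[[0,0,0],[0,0,15],1],[[0,0,0],[0,0,30],1],[[0,0,0],[0,0,40],1],[[0,0,0],[0,0,48],1],[[0,0,0],[0,0,48],1]]'; python3 - <<'E'
from h import *
from scipy.spatial.transform import Rotation as R
o=obs(); R0=R.from_euler('xyz',o['ee_rot']); p=np.array(o['tool_pos'])
snap('side','s5');im,hsv,P=masks('side'); q=R0.inv().apply((P.reshape(-1,3)-p)).reshape(480,640,3)*1000
m=(abs(q)<[30,14,140]).all(2)&(P[...,2]>.006)&(q[...,2]>-100)
Q=q[m];Q=Q[np.argsort(-Q[:,2])];print(len(Q),Q[:8].round(),p)
E
```

```text
time: 3.8
tool_pos: [0.3446, 0.1971, 0.0544]
ee_rot: [-3.132, 0.013, 1.031]
wrist_force: [-0.2, 0.0, -0.4]
width: 0.0
time: 4.3
tool_pos: [0.3508, 0.2009, 0.0133]
ee_rot: [-3.14, 0.002, 1.034]
wrist_force: [0.1, -0.3, 0.0]
width: 0.0004
{'time': 4.3, 'joint_positions': [0.3794, -0.1486, 1.9304, 0.0001, 1.362, -0.6545], 'tool_pos': [0.3508, 0.2009, 0.0133], 'ee_rot': [-3.1401, 0.0017, 1.0338], 'wrist_force': [0.0789, -0.2793, 0.016], 'width': 0.0004}
83 [[ -2.  -9. -32.]
 [ -4. -10. -34.]
 [  7. -10. -34.]
 [ -1.  -9. -36.]
 [  3.  -9. -37.]
 [  5. -11. -37.]
 [-11. -10. -38.]
 [ -3. -10. -39.]] [0.35084751 0.20086536 0.01325665]
```

```bash
python3 -m jog '[[[0,0,0],[0,0,10],1],[[0,0,0],[0,0,20],1],[[0,0,0],[0,0,30],1],[[0,0,0],[0,0,30],1]]'; python3 -m jog '[[[0,0,0],[0,0,5],1],[[0,0,0],[0,0,5],1]]';
```

```text
time: 4.75
tool_pos: [0.3498, 0.2001, -0.018]
ee_rot: [-3.139, 0.003, 1.033]
wrist_force: [-0.4, -0.2, 0.1]
width: 0.0002
time: 4.95
tool_pos: [0.3511, 0.2006, -0.0215]
ee_rot: [-3.141, 0.001, 1.033]
wrist_force: [-0.5, -0.6, -0.3]
width: 0.0008
```

```bash
for i in 1; do python3 -m jog '[[[0,0,0],[0,0,2],1],[[0,0,0],[0,0,4],1],[[0,0,0],[0,0,4],1]]'; done; python3 -m jog '[[[0,0,0],[0,0,1.5],1],[[0,0,0],[0,0,3],1],[[0,0,0],[0,0,3],1]]'
```

```text
time: 5.25
tool_pos: [0.3514, 0.2007, -0.0251]
ee_rot: [-3.141, 0.0, 1.033]
wrist_force: [0.2, 0.1, 0.1]
width: 0.0004
time: 5.55
tool_pos: [0.3513, 0.2007, -0.0282]
ee_rot: [-3.141, 0.0, 1.033]
wrist_force: [-0.2, -0.8, -0.8]
width: 0.0001
```

```bash
python3 -m jog '[[[0,0,0],[0,0,1.5],1],[[0,0,0],[0,0,3],1],[[0,0,0],[0,0,3],1]]'
```

```text
time: 5.85
tool_pos: [0.3517, 0.2008, -0.0294]
ee_rot: [3.142, 0.0, 1.033]
wrist_force: [-3.8, -2.0, 10.2]
width: 0.0005
```

Contact was at reported z = -28.7 mm, so true tip z = reported + 28.7 mm. I'll build this into the planner and return to the key.

```bash
sed -i "s/^R0=/o['tool_pos']=np.array(o['tool_pos'])+[0,0,.0287]; R0=/" plan.py; python3 -m jog '[[[0,0,0],[0,0,-30],-1],[[0,0,0],[0,0,-80],-1],[[0,0,0],[0,0,-120],-1],[[0,0,0],[0,0,-120],-1],[[0,0,0],[0,0,-120],-1]]'; python3 plan.py 381.6 339 120 59.2
```

```text
time: 6.35
tool_pos: [0.3522, 0.201, 0.09]
ee_rot: [3.14, -0.002, 1.033]
wrist_force: [-0.6, 0.0, -0.5]
width: 0.0371
now [352.2 201.  118.7] yaw 59.2 t 6.35 w 37.1 F [-0.6  0.  -0.5]
turn [ 0.1 -0.1 -0. ] shift [133.6 -45.4  -1.1] rows 3.0
```

```bash
python3 -m jog '[[[0,0,0],[0,0,-3],-1],[[0,0,0],[0,0,-3],-1],[[0,0,0],[0,0,-3],-1],[[0,0,0],[0,0,-3],-1],[[0,0,0],[0,0,-3],-1]]'; python3 -m jog '[[[0,0,0],[45,-15,-3],-1],[[0,0,0],[90,-30,0],-1],[[0,0,0],[133.6,-45.4,0],-1],[[0,0,0],[133.6,-45.4,10],-1],[[0,0,0],[133.6,-45.4,10],-1]]';python3 plan.py 381.6 339 58 59.2
```

```text
time: 6.85
tool_pos: [0.3512, 0.2006, 0.0914]
ee_rot: [-3.141, 0.001, 1.033]
wrist_force: [0.7, -0.0, -0.7]
width: 0.077
time: 7.35
tool_pos: [0.3796, 0.3383, 0.0797]
ee_rot: [-3.14, 0.005, 1.035]
wrist_force: [0.2, -0.6, 0.2]
width: 0.094
now [379.6 338.3 108.4] yaw 59.3 t 7.35 w 94.0 F [ 0.2 -0.6  0.2]
turn [-0.1  0.3  0.1] shift [ 1.9  1.4 50.4] rows 2.0
```

```bash
python3 -m jog '[[[0,0,0],[1,0.7,17],-1],[[0,0,0],[1,0.7,34],-1],[[0,0,0],[1,0.7,50.4],-1],[[0,0,0],[1,0.7,50.4],1],[[0,0,0],[1,0.7,50.4],1]]'; python3 -m jog '[[[0,0,0],[0,0,0],1],[[0,0,0],[0,0,0],1],[[0,0,0],[0,0,0],1],[[0,0,0],[0,0,0],1],[[0,0,0],[0,0,0],1]]';python3 -m jog '[[[0,0,0],[0,0,0],1],[[0,0,0],[0,0,0],1],[[0,0,0],[0,0,0],1],[[0,0,0],[0,0,0],1],[[0,0,0],[0,0,0],1]]'; python3 plan.py 381.6 339 58 59.2
```

```text
time: 7.85
tool_pos: [0.3819, 0.3382, 0.032]
ee_rot: [3.142, 0.0, 1.032]
wrist_force: [-0.4, 0.3, 0.3]
width: 0.0812
time: 8.35
tool_pos: [0.3821, 0.3394, 0.0319]
ee_rot: [3.141, -0.0, 1.033]
wrist_force: [-0.7, 0.3, 0.3]
width: 0.0414
time: 8.85
tool_pos: [0.382, 0.3394, 0.0315]
ee_rot: [-3.142, -0.0, 1.033]
wrist_force: [0.8, 1.3, -0.5]
width: 0.0157
now [382.  339.4  60.2] yaw 59.2 t 8.85 w 15.7 F [ 0.8  1.3 -0.5]
turn [-0. -0. -0.] shift [-0.5 -0.2  2.2] rows 1.0
```

Gripped at 15.7 mm. Next I'll lift and carry it above the slot.

```bash
python3 -m jog '[[[0,0,0],[0,0,-15],1],[[0,0,0],[0,0,-45],1],[[0,0,0],[0,0,-90],1],[[0,0,0],[0,0,-135],1],[[0,0,0],[0,0,-145],1]]'; python3 -m jog '[[[0,0,0],[0,0,0],1],[[0,0,0],[0,0,0],1]]';python3 plan.py 550 222.7 205 26
```

```text
time: 9.35
tool_pos: [0.3843, 0.3408, 0.1826]
ee_rot: [3.137, -0.009, 1.033]
wrist_force: [1.4, 0.1, -1.9]
width: 0.0158
time: 9.55
tool_pos: [0.381, 0.3385, 0.1741]
ee_rot: [-3.14, 0.004, 1.033]
wrist_force: [-0.5, -0.3, -2.7]
width: 0.0162
now [381.  338.5 202.8] yaw 59.2 t 9.55 w 16.2 F [-0.5 -0.3 -2.7]
turn [-0.   0.2 33.2] shift [-12.9 204.5  -2.5] rows 5.0
```

```bash
python3 -m jog '[[[0,0,7],[-3,41,-6],1],[[0,0,14],[-6,82,-6],1],[[0,0,21],[-9,123,-6],1],[[0,0,28],[-11,164,-6],1],[[0,0,33.2],[-12.9,204.5,-4],1]]'; python3 -m jog '[[[0,0,0],[0,0,0],1],[[0,0,0],[0,0,0],1],[[0,0,0],[0,0,0],1]]';python3 plan.py 550 222.7 205 26; python3 - <<'E'
from h import *
obs()
snap('top','t6');snap('side','s6')
a=cv2.imread('pics/t6.png')[190:290,190:320]; b=cv2.imread('pics/s6.png')[210:340,240:370]
cv2.imwrite('pics/c6.png',cv2.hconcat([cv2.resize(a,(400,308)),cv2.resize(b,(400,308))]))
E
```

```text
time: 10.05
tool_pos: [0.5507, 0.2219, 0.1768]
ee_rot: [-3.14, 0.006, 0.449]
wrist_force: [0.5, 0.5, -2.2]
width: 0.016
time: 10.35
tool_pos: [0.5495, 0.2237, 0.1785]
ee_rot: [-3.14, 0.004, 0.455]
wrist_force: [-0.7, 1.0, -1.2]
width: 0.0158
now [549.5 223.7 207.2] yaw 26.1 t 10.35 w 15.8 F [-0.7  1.  -1.2]
turn [-0.1  0.2  0.1] shift [0.  1.2 2.2] rows 1.0
{'time': 10.35, 'joint_positions': [0.2907, 0.187, 1.2538, 0.0006, 1.7049, -0.164], 'tool_pos': [0.5495, 0.2237, 0.1785], 'ee_rot': [-3.1403, 0.004, 0.4548], 'wrist_force': [-0.7218, 0.9657, -1.1643], 'width': 0.0158}
```

View pics/c6.png

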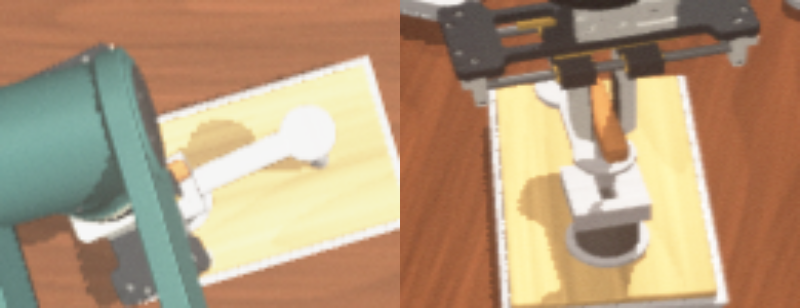

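```bash
python3 -m jog '[[[0,0,0],[0,0.5,10],1],[[0,0,0],[0,0.5,18],1],[[0,0,0],[0,0.5,23],1],[[0,0,0],[0,0.5,26],1],[[0,0,0],[0,0.5,26],1]]'; python3 plan.py 550 222.7 162.2 26
```

```text
time: 10.95
tool_pos: [0.5508, 0.2229, 0.1538]
ee_rot: [-3.141, 0.001, 0.454]
wrist_force: [0.1, -0.3, -2.3]
width: 0.0159
now [550.8 222.9 182.5] yaw 26.0 t 10.95 w 15.9 F [ 0.1 -0.3 -2.3]
turn [-0.   0.1  0. ] shift [-0.8 -0.1 20.3] rows 1.0
```

```bash
python3 -m jog '[[[0,0,0],[0,0,3],1],[[0,0,0],[0,0,6],1],[[0,0,0],[0,0,6],1]]'; python3 plan.py 550 222.7 162.2 26
```

```text
time: 11.25
tool_pos: [0.5511, 0.2229, 0.1482]
ee_rot: [-3.141, 0.0, 0.454]
wrist_force: [0.6, 0.8, -3.3]
width: 0.0156
now [551.1 222.9 176.9] yaw 26.0 t 11.25 w 15.6 F [ 0.6  0.8 -3.3]
turn [-0.  0. -0.] shift [-1.1 -0.3 14.7] rows 1.0
```

It's about 7 mm into the slot with no resistance, so I'll keep going.

```bash
python3 -m jog '[[[0,0,0],[0,0,5],1],[[0,0,0],[0,0,10],1],[[0,0,0],[0,0,12.5],1],[[0,0,0],[0,0,12.5],1]]'; python3 plan.py 550 222.7 162.2 26;python3 -m jog '[[[0,0,0],[0,0,1],1],[[0,0,0],[0,0,2],1],[[0,0,0],[0,0,3],1],[[0,0,0],[0,0,3],1]]'; python3 plan.py 550 222.7 162.2 26
```

```text
time: 11.65
tool_pos: [0.5509, 0.2229, 0.1352]
ee_rot: [-3.141, 0.001, 0.454]
wrist_force: [-0.4, -0.9, -1.4]
width: 0.0155
now [550.9 222.9 163.9] yaw 26.0 t 11.65 w 15.5 F [-0.4 -0.9 -1.4]
turn [-0.   0.1 -0. ] shift [-0.9 -0.2  1.7] rows 1.0
time: 12.05
tool_pos: [0.5514, 0.223, 0.1336]
ee_rot: [3.142, -0.001, 0.454]
wrist_force: [0.8, -0.5, -1.4]
width: 0.0159
now [551.4 223.  162.3] yaw 26.0 t 12.05 w 15.9 F [ 0.8 -0.5 -1.4]
turn [ 0. -0. -0.] shift [-1.5 -0.3  0.1] rows 1.0
```

```bash
python3 -m jog '[[[0,0,0],[0,0,1],1],[[0,0,0],[0,0,1.5],1],[[0,0,0],[0,0,1.5],1],[[0,0,0],[0,0,1.5],1]]'; python3 plan.py 550 222.7 162.2 26
```

```text
time: 12.45
tool_pos: [0.5516, 0.223, 0.1335]
ee_rot: [3.141, -0.002, 0.454]
wrist_force: [-2.4, 0.5, 4.8]
width: 0.0159
now [551.6 223.  162.2] yaw 26.0 t 12.45 w 15.9 F [-2.4  0.5  4.8]
turn [ 0.  -0.1 -0. ] shift [-1.6 -0.4 -0. ] rows 1.0
```

Seated, with contact at the predicted height. I'll turn the bar away (tool wz negative) in steps, watching the forces.

```bash
python3 -m jog '[[[0,0,-5],[0,0,0],1],[[0,0,-10],[0,0,0],1],[[0,0,-15],[0,0,0],1],[[0,0,-20],[0,0,0],1],[[0,0,-25],[0,0,0],1]]'; python3 plan.py 551.6 223 162.2 98.5;  python3 -m jog '[[[0,0,-5],[0,0,0],1],[[0,0,-10],[0,0,0],1],[[0,0,-15],[0,0,0],1],[[0,0,-15],[0,0,0],1]]'; python3 plan.py 551.6 223 162.2 98.5; python3 -c "
from h import *
print(robot.get_obs()['wrist_torque'])"
```

```text
time: 12.95
tool_pos: [0.5511, 0.2226, 0.1334]
ee_rot: [3.141, -0.0, 0.893]
wrist_force: [-2.3, -1.6, 5.0]
width: 0.0158
now [551.1 222.6 162.1] yaw 51.2 t 12.95 w 15.8 F [-2.3 -1.6  5. ]
turn [  0.    0.  -47.3] shift [ 0.7  0.2 -0.1] rows 6.0
time: 13.35
tool_pos: [0.5513, 0.2227, 0.1335]
ee_rot: [3.14, -0.0, 1.153]
wrist_force: [-2.1, 0.0, 5.9]
width: 0.0157
now [551.3 222.7 162.2] yaw 66.1 t 13.35 w 15.7 F [-2.1  0.   5.9]
turn [  0.1   0.  -32.4] shift [ 0.5  0.2 -0. ] rows 4.0
[-0.38023104  0.59583188  0.00783833]
```

```bash
python3 -m jog '[[[0,0,-6],[0,0,0],1],[[0,0,-12],[0,0,0],1],[[0,0,-18],[0,0,0],1],[[0,0,-24],[0,0,0],1],[[0,0,-24],[0,0,0],1]]'; python3 -c "
from h import *
print(robot.get_obs()['wrist_torque'])";python3 -m jog '[[[0,0,-3],[0,0,0],1],[[0,0,-6],[0,0,0],1],[[0,0,-8],[0,0,0],1],[[0,0,-8],[0,0,0],1]]';python3 plan.py 551.6 223 162.2 98.5; python3 - <<'E'
from h import *
print(robot.get_obs()['wrist_torque'])
snap('top','t7');snap('side','s7')
im,hsv,P=masks('side')
Q=P.reshape(-1,3);Q=Q[(abs(Q-[.6,.2,.107])<[.12,.09,.012]).all(1)];print(len(Q),cv2.minAreaRect((Q[:,:2]*1000).astype(np.float32)))
a=cv2.imread('pics/t7.png')[170:300,180:350]; b=cv2.imread('pics/s7.png')[210:360,230:390]
cv2.imwrite('pics/c7.png',cv2.hconcat([cv2.resize(a,(400,306)),cv2.resize(b,(400,306))]))
E
```

```text
time: 13.85
tool_pos: [0.5515, 0.2229, 0.1334]
ee_rot: [3.14, -0.0, 1.572]
wrist_force: [-1.4, -1.9, 5.1]
width: 0.0157
[-0.25958212  0.44917784  0.00085848]
time: 14.25
tool_pos: [0.5516, 0.223, 0.1334]
ee_rot: [3.14, -0.0, 1.711]
wrist_force: [-2.1, -0.6, 4.9]
width: 0.0157
now [551.6 223.  162.1] yaw 98.0 t 14.25 w 15.7 F [-2.1 -0.6  4.9]
turn [ 0.1 -0.  -0.5] shift [ 0.   0.  -0.1] rows 1.0
[-0.2863454   0.45601156 -0.01486503]
872 ((613.0546875, 228.11778259277344), (48.14809799194336, 179.77633666992188), 88.65080261230469)
```

View pics/c7.png

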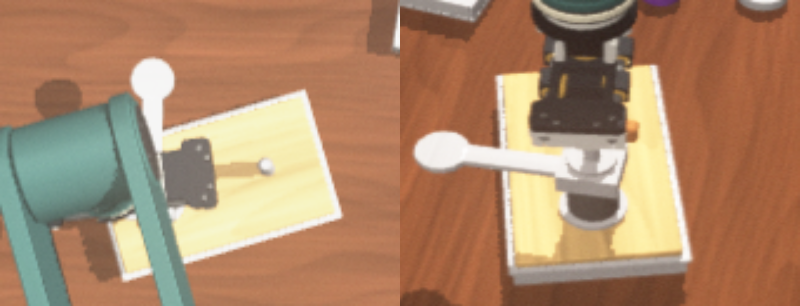

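The bar has swung to about 1.25 rad. I'll push the last few degrees to the stop.

```bash
python3 -m jog '[[[0,0,-2],[0,0,0],1],[[0,0,-4],[0,0,0],1],[[0,0,-6],[0,0,0],1],[[0,0,-6],[0,0,0],1]]';python3 - <<'E'
from h import *
o=obs();print(o['wrist_torque'])
snap('top');snap('side')
for n in('side','top'):
    im,hsv,P=masks(n)
    Q=P.reshape(-1,3);Q=Q[(abs(Q-[.6,.2,.107])<[.12,.09,.012]).all(1)];print(len(Q),cv2.minAreaRect((Q[:,:2]*1000).astype(np.float32)))
im,hsv,P=masks('top')
m=near(P,(.588,.099),.04)&(P[...,2]>.06);print('post',rectz('top',m,.096))
X=onz('top',np.c_[np.tile(np.arange(640),480),np.repeat(np.arange(480),640)],.096).reshape(480,640,3)
m=near(X,(.588,.099),.025)&(hsv[...,1]<35)&(hsv[...,2]>120);print('postw',rectz('top',m,.096))
for r in rings('top'):
    if r[1][0]>.3 and r[2]<80: print(r)
E
```

```text
time: 14.75
tool_pos: [0.5518, 0.2231, 0.1335]
ee_rot: [3.139, -0.0, 1.813]
wrist_force: [-2.1, -1.1, 5.8]
width: 0.0164
{'time': 14.75, 'joint_positions': [0.2888, 0.197, 1.331, 0.0003, 1.611, -1.5245], 'tool_pos': [0.5518, 0.2231, 0.1335], 'ee_rot': [3.1391, -0.0004, 1.8133], 'wrist_force': [-2.0673, -1.1278, 5.7559], 'width': 0.0164}
[ 0.0134504   0.38614771 -0.69952725]
876 ((613.3681030273438, 227.76751708984375), (180.18936157226562, 50.43309783935547), 0.08122338354587555)
385 ((616.5635986328125, 204.2479705810547), (178.16661071777344, 46.75511169433594), 19.434282302856445)
post (array([585.6,  97.2]), array([585.9,  98.1]), array([18.7, 14.9]), 45.7)
postw (array([586.6,  96.9]), array([586. ,  96.8]), array([16.9, 13. ]), 45.7)
('top', [0.4378, -0.3154], 68, 0.92, [0.4378, -0.3153], array([64., 66.]))
('top', [0.4485, -0.1492], 57, 0.9, [0.4488, -0.1492], array([54., 55.]))
('top', [0.5927, -0.2277], 47, 0.9, [0.5924, -0.2276], array([45., 45.]))
```

Torque of 0.7 N m shows it is at the stop. I'll relax, release and lift away, leaving the key standing in the slot.

```bash
python3 -m jog '[[[0,0,3],[0,0,0],1],[[0,0,6],[0,0,-1],1],[[0,0,6],[0,0,-1],-0.5],[[0,0,6],[0,0,-1],-0.5],[[0,0,6],[0,0,-1],-0.5]]';python3 -m jog '[[[0,0,0],[0,0,0],-0.5],[[0,0,0],[0,0,0],-0.5],[[0,0,0],[0,0,-10],-1],[[0,0,0],[0,0,-40],-1],[[0,0,0],[0,0,-80],-1]]'; python3 plan.py 437.8 -315.3 200 90
```

```text
time: 15.35
tool_pos: [0.5512, 0.223, 0.1322]
ee_rot: [-3.141, -0.0, 1.711]
wrist_force: [-0.1, -0.4, -0.0]
width: 0.0362
time: 15.85
tool_pos: [0.55, 0.2226, 0.2117]
ee_rot: [-3.137, 0.001, 1.71]
wrist_force: [0.9, 0.5, 0.3]
width: 0.0758
now [550.  222.6 240.4] yaw 98.0 t 15.85 w 75.8 F [0.9 0.5 0.3]
turn [-0.3  0.1  8. ] shift [-517.  -185.8   41.6] rows 12.0
```

```bash
python3 plan.py 437.8 -315.3 150 17 | tail -1; python3 -m jog '[[[0,0,8],[-46,-16,0],-1],[[0,0,16],[-92,-33,0],-1],[[0,0,24],[-138,-49,0],-1],[[0,0,32],[-184,-66,0],-1],[[0,0,40],[-230,-83,0],-1]]'; python3 plan.py 437.8 -315.3 120 17
```

```text
turn [-0.2  0.2 81. ] shift [-517.  -185.5   91.6] rows 12.0
time: 16.35
tool_pos: [0.5006, -0.018, 0.2138]
ee_rot: [3.14, -0.001, 1.007]
wrist_force: [-0.2, -0.4, -0.0]
width: 0.0941
now [500.6 -18.  242.5] yaw 57.7 t 16.35 w 94.1 F [-0.2 -0.4 -0. ]
turn [ 0.1 -0.1 40.7] shift [-285.   105.6  122.4] rows 7.0
```

```bash
python3 -m jog '[[[0,0,8],[-45,17,0],-1],[[0,0,16],[-90,34,0],-1],[[0,0,24],[-135,51,20],-1],[[0,0,32],[-180,68,50],-1],[[0,0,40.7],[-225,85,80],-1]]'; python3 plan.py 437.8 -315.3 60 17
```

```text
time: 16.85
tool_pos: [0.4564, -0.2416, 0.1417]
ee_rot: [3.139, -0.002, 0.297]
wrist_force: [-0.4, 0.1, -0.1]
width: 0.0938
now [ 456.4 -241.6  170.4] yaw 17.0 t 16.85 w 93.8 F [-0.4  0.1 -0.1]
turn [ 0.1 -0.1  0. ] shift [-39.7  64.8 110.5] rows 3.0
```

```bash
python3 -m jog '[[[0,0,0],[-13,22,10],-1],[[0,0,0],[-26,43,20],-1],[[0,0,0],[-39.7,64.8,50],-1],[[0,0,0],[-39.7,64.8,90],-1],[[0,0,0],[-39.7,64.8,90],-1]]'; python3 -m jog '[[[0,0,0],[0,0,0],-1],[[0,0,0],[0,0,0],-1]]'; python3 - <<'E'
from h import *
for n in('top','side'):
    snap(n)
    for r in rings(n):
        if r[1][0]>.3 and r[1][1]<0 and r[2]<80: print(r)
E
python3 plan.py 437.8 -315.3 3 17
```

```text
time: 17.35
tool_pos: [0.4342, -0.3107, 0.0454]
ee_rot: [-3.131, 0.006, 0.302]
wrist_force: [-0.5, 0.5, -0.9]
width: 0.0936
time: 17.55
tool_pos: [0.4396, -0.3138, 0.0536]
ee_rot: [3.138, -0.002, 0.304]
wrist_force: [0.6, -0.8, 0.6]
width: 0.0939
('top', [0.449, -0.1492], 57, 0.9, [0.4488, -0.1492], array([54., 55.]))
('top', [0.4427, -0.313], 76, 0.39, [0.4421, -0.3068], array([44., 66.]))
('top', [0.5927, -0.2277], 47, 0.9, [0.5924, -0.2276], array([45., 45.]))
('side', [0.4491, -0.1432], 67, 0.78, [0.448, -0.1433], array([54., 65.]))
('side', [0.5927, -0.2198], 58, 0.73, [0.5919, -0.2207], array([44., 56.]))
now [ 439.7 -313.8   82.4] yaw 17.5 t 17.65 w 94.3 F [ 0.1 -0.1  0.1]
turn [ 0.2 -0.2  0.5] shift [-2.4  0.5 79.4] rows 2.0
```

```bash
python3 -m jog '[[[0,0,0],[-1,0.5,25],-1],[[0,0,0],[-1,0.5,50],-1],[[0,0,0],[-1,0.5,63],-1],[[0,0,0],[-1,0.5,72],-1],[[0,0,0],[-1,0.5,76],-1]]'; python3 -m jog '[[[0,0,0],[0,0,0],1],[[0,0,0],[0,0,0],1],[[0,0,0],[0,0,0],1],[[0,0,0],[0,0,0],1],[[0,0,0],[0,0,0],1]]'; python3 plan.py 437.8 -315.3 3 17
```

```text
time: 18.15
tool_pos: [0.4374, -0.3138, -0.0252]
ee_rot: [3.141, -0.0, 0.304]
wrist_force: [-0.7, -0.4, 0.1]
width: 0.0939
time: 18.65
tool_pos: [0.4375, -0.3143, -0.0244]
ee_rot: [3.14, -0.001, 0.304]
wrist_force: [-1.2, -0.5, 2.1]
width: 0.0661
now [ 437.5 -314.3    4.3] yaw 17.4 t 18.65 w 66.1 F [-1.2 -0.5  2.1]
turn [ 0.1 -0.   0.4] shift [-0.   1.   1.3] rows 1.0
```

Ring L is gripped at 66 mm. I'll carry it to the post.

```bash
python3 -m jog '[[[0,0,0],[0,0,-10],1],[[0,0,0],[0,0,-40],1],[[0,0,0],[0,0,-80],1],[[0,0,0],[0,0,-120],1],[[0,0,0],[0,0,-135],1]]'; python3 plan.py 587 98 140 17
```

```text
time: 19.15
tool_pos: [0.4389, -0.3152, 0.1145]
ee_rot: [3.135, -0.004, 0.304]
wrist_force: [0.5, -0.4, -2.8]
width: 0.0661
now [ 438.9 -315.2  143.2] yaw 17.4 t 19.15 w 66.1 F [ 0.5 -0.4 -2.8]
turn [ 0.4 -0.2  0.4] shift [ 264.9 -350.     2.1] rows 9.0
```

```bash
python3 -m jog '[[[0,0,0],[26,-35,0],1],[[0,0,0],[55,-72,0],1],[[0,0,0],[84,-110,0],1],[[0,0,0],[112,-148,0],1],[[0,0,0],[132,-175,0],1]]'; python3 plan.py 587 98 140 17
```

```text
time: 19.65
tool_pos: [0.5103, -0.1041, 0.1081]
ee_rot: [-3.139, 0.002, 0.305]
wrist_force: [0.9, -0.6, -3.5]
width: 0.0662
now [ 510.3 -104.1  136.8] yaw 17.5 t 19.65 w 66.2 F [ 0.9 -0.6 -3.5]
turn [-0.2  0.1  0.5] shift [ 133.9 -169.7   -3. ] rows 5.0
```

```bash
python3 -m jog '[[[0,0,0],[28,-35,-2],1],[[0,0,0],[56,-71,-2],1],[[0,0,0],[84,-107,-2],1],[[0,0,0],[110,-142,-2],1],[[0,0,0],[134,-170,-2],1]]';  python3 -m jog '[[[0,0,0],[0,0,0],1],[[0,0,0],[0,0,0],1],[[0,0,0],[0,0,0],1]]'; python3 plan.py 587 98 44 17; python3 - <<'E'
from h import *
snap('top','t8');snap('side','s8')
a=cv2.imread('pics/t8.png')[190:290,220:350]; b=cv2.imread('pics/s8.png')[180:310,230:370]
cv2.imwrite('pics/c8.png',cv2.hconcat([cv2.resize(a,(400,308)),cv2.resize(b,(400,371))[:308]]))
E
```

```text
time: 20.15
tool_pos: [0.5869, 0.0975, 0.1098]
ee_rot: [-3.14, 0.003, 0.305]
wrist_force: [0.9, 0.1, -2.8]
width: 0.0659
time: 20.45
tool_pos: [0.587, 0.0941, 0.1106]
ee_rot: [-3.142, 0.002, 0.303]
wrist_force: [0.3, 0.2, -3.4]
width: 0.066
now [587.   94.1 139.3] yaw 17.4 t 20.45 w 66.0 F [ 0.3  0.2 -3.4]
turn [-0.   0.1  0.4] shift [ 1.4 -3.7 95.3] rows 2.0
```

View pics/c8.png

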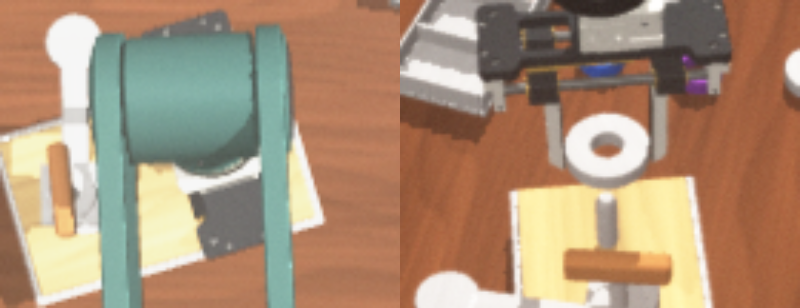

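Ring L is gripped level above the post, and the key stands in the slot. I'll correct laterally and descend.

```bash
python3 -m jog '[[[0,0,0],[1,-4,5],1],[[0,0,0],[1,-4,20],1],[[0,0,0],[1,-4,35],1],[[0,0,0],[1,-4,35],1],[[0,0,0],[1,-4,35],1]]'; python3 plan.py 587 98 44 17;
```

```text
time: 21.05
tool_pos: [0.5866, 0.0989, 0.0753]
ee_rot: [-3.141, 0.003, 0.303]
wrist_force: [-0.6, 0.4, -3.2]
width: 0.0658
now [586.6  98.9 104. ] yaw 17.4 t 21.05 w 65.8 F [-0.6  0.4 -3.2]
turn [-0.   0.2  0.4] shift [ 0.2  1.  60. ] rows 2.0
```

```bash
python3 -m jog '[[[0,0,0],[0,0.3,6],1],[[0,0,0],[0,0.3,12],1],[[0,0,0],[0,0.3,18],1],[[0,0,0],[0,0.3,18],1]]'; python3 plan.py 587 98 44 17;  python3 -m jog '[[[0,0,0],[0,0.3,12],1],[[0,0,0],[0,0.3,24],1],[[0,0,0],[0,0.3,34],1],[[0,0,0],[0,0.3,39],1],[[0,0,0],[0,0.3,39],1]]'; python3 plan.py 587 98 44 17
```

```text
time: 21.45
tool_pos: [0.5868, 0.0987, 0.0574]
ee_rot: [-3.141, 0.002, 0.304]
wrist_force: [-0.5, -0.3, -3.1]
width: 0.0663
now [586.8  98.7  86.1] yaw 17.4 t 21.45 w 66.3 F [-0.5 -0.3 -3.1]
turn [-0.   0.1  0.4] shift [ 0.1  0.8 42.1] rows 1.0
time: 21.95
tool_pos: [0.5866, 0.0984, 0.0181]
ee_rot: [-3.141, 0.003, 0.304]
wrist_force: [-1.1, 0.3, -2.7]
width: 0.0656
now [586.6  98.4  46.8] yaw 17.4 t 21.95 w 65.6 F [-1.1  0.3 -2.7]
turn [-0.   0.2  0.4] shift [0.2 0.5 2.8] rows 1.0
```

```bash
python3 -m jog '[[[0,0,0],[0,0,1.5],1],[[0,0,0],[0,0,3],1],[[0,0,0],[0,0,3],1],[[0,0,0],[0,0,3],-0.3],[[0,0,0],[0,0,3],-0.8]]'; python3 -m jog '[[[0,0,0],[0,0,0],-0.8],[[0,0,0],[0,0,0],-0.8],[[0,0,0],[0,0,-10],-1],[[0,0,0],[0,0,-50],-1],[[0,0,0],[0,0,-95],-1]]'; python3 plan.py 448.8 -149.2 140 17
```

```text
time: 22.45
tool_pos: [0.5883, 0.0985, 0.0176]
ee_rot: [3.141, -0.001, 0.304]
wrist_force: [0.6, -0.0, -0.1]
width: 0.071
time: 22.95
tool_pos: [0.5864, 0.0984, 0.1116]
ee_rot: [-3.141, 0.004, 0.304]
wrist_force: [1.3, 0.7, -0.1]
width: 0.0937
now [586.4  98.4 140.3] yaw 17.4 t 22.95 w 93.7 F [ 1.3  0.7 -0.1]
turn [-0.1  0.2  0.4] shift [-205.3  195.1    0.9] rows 6.0
```

```bash
python3 -m jog '[[[0,0,0],[-35,33,0],-1],[[0,0,0],[-72,68,0],-1],[[0,0,0],[-108,103,0],-1],[[0,0,0],[-145,138,0],-1],[[0,0,0],[-175,166,0],-1]]'; python3 - <<'E'
from h import *
for n in('top','side'):
    snap(n,n+'9')
    for r in rings(n):
        if r[1][0]>.3 and r[1][1]<.25 and r[2]<90: print(r)
im,hsv,P=masks('side')
Q=P[near(P,(.587,.098),.04)&(P[...,2]<.075)&(hsv[...,1]<50)];print('ring on post z',np.percentile(Q[:,2],[5,50,95]),Q[:,:2].mean(0))
E
python3 plan.py 448.8 -149.2 60 17
```

```text
time: 23.45
tool_pos: [0.4695, -0.1141, 0.1131]
ee_rot: [3.14, -0.002, 0.303]
wrist_force: [0.4, -0.8, -0.1]
width: 0.094
('top', [0.5928, -0.2277], 47, 0.9, [0.5925, -0.2277], array([45., 45.]))
('side', [0.5952, 0.0665], 72, 0.79, [0.596, 0.0645], array([61., 69.]))
('side', [0.4491, -0.1432], 67, 0.78, [0.448, -0.1433], array([54., 66.]))
('side', [0.5927, -0.2198], 58, 0.73, [0.5918, -0.2207], array([44., 56.]))
ring on post z [0.05202033 0.05645618 0.06583517] [0.58712055 0.09866554]
now [ 468.7 -116.3  141.8] yaw 17.0 t 23.55 w 94.0 F [ 0.5  0.1 -0. ]
turn [ 0.2 -0.   0. ] shift [-28.7  25.4  81.9] rows 2.0
```

L sits on the board (top face at about 56 mm), and M hasn't moved. I'll grip M.

```bash
python3 -m jog '[[[0,0,0],[-14,13,15],-1],[[0,0,0],[-28.7,25.4,45],-1],[[0,0,0],[-28.7,25.4,75],-1],[[0,0,0],[-28.7,25.4,82],-1],[[0,0,0],[-28.7,25.4,82],-1]]'; python3 plan.py 448.8 -149.2 4 17
```

```text
time: 24.05
tool_pos: [0.4503, -0.1441, 0.0293]
ee_rot: [-3.14, 0.001, 0.304]
wrist_force: [-0.1, 1.5, 0.9]
width: 0.0942
now [ 450.3 -144.1   58. ] yaw 17.4 t 24.05 w 94.2 F [-0.1  1.5  0.9]
turn [-0.1  0.1  0.4] shift [-2.9  4.5 54. ] rows 2.0
```

```bash
python3 -m jog '[[[0,0,0],[-2,4.5,20],-1],[[0,0,0],[-2,4.5,38],-1],[[0,0,0],[-2,4.5,48],-1],[[0,0,0],[-2,4.5,54],-1],[[0,0,0],[-2,4.5,54],-1]]';python3 plan.py 448.8 -149.2 4 17; python3 -m jog '[[[0,0,0],[0,0,0],1],[[0,0,0],[0,0,0],1],[[0,0,0],[0,0,0],1],[[0,0,0],[0,0,0],1],[[0,0,0],[0,0,0],1]]'; python3 -m jog '[[[0,0,0],[0,0,0],1],[[0,0,0],[0,0,0],1]]'; python3 plan.py 448.8 -149.2 4 17
```

```text
time: 24.55
tool_pos: [0.4504, -0.1497, -0.0239]
ee_rot: [3.142, -0.0, 0.304]
wrist_force: [1.4, 0.5, -0.6]
width: 0.0941
now [ 450.4 -149.7    4.8] yaw 17.4 t 24.55 w 94.1 F [ 1.4  0.5 -0.6]
turn [ 0.  -0.   0.4] shift [-1.4 -1.   0.8] rows 1.0
time: 25.05
tool_pos: [0.4498, -0.1501, -0.0241]
ee_rot: [3.141, 0.001, 0.304]
wrist_force: [-2.2, -0.1, 2.5]
width: 0.0574
time: 25.25
tool_pos: [0.4497, -0.1501, -0.024]
ee_rot: [3.142, 0.001, 0.304]
wrist_force: [-1.1, -1.1, 2.0]
width: 0.0563
now [ 449.7 -150.1    4.7] yaw 17.4 t 25.25 w 56.3 F [-1.1 -1.1  2. ]
turn [0.  0.  0.4] shift [-0.6 -1.2  0.7] rows 1.0
```

```bash
python3 -m jog '[[[0,0,0],[0,0,-10],1],[[0,0,0],[0,0,-40],1],[[0,0,0],[0,0,-80],1],[[0,0,0],[0,0,-120],1],[[0,0,0],[0,0,-140],1]]'; python3 plan.py 587 98 145 17
```

```text
time: 25.75
tool_pos: [0.4519, -0.1505, 0.12]
ee_rot: [3.138, -0.005, 0.304]
wrist_force: [1.3, -0.3, -3.4]
width: 0.0561
now [ 451.9 -150.5  148.7] yaw 17.4 t 25.75 w 56.1 F [ 1.3 -0.3 -3.4]
turn [ 0.2 -0.3  0.4] shift [ 203.2 -196.7    4. ] rows 6.0
```

```bash
python3 -m jog '[[[0,0,0],[34,-33,0],1],[[0,0,0],[68,-66,0],1],[[0,0,0],[102,-99,0],1],[[0,0,0],[136,-132,0],1],[[0,0,0],[165,-160,0],1]]'; python3 -m jog '[[[0,0,0],[20,-19,0],1],[[0,0,0],[37,-36,0],1],[[0,0,0],[38.2,-36.7,0],1],[[0,0,0],[38.2,-36.7,0],1],[[0,0,0],[38.2,-36.7,0],1]]'; python3 plan.py 587 98 104 17
```

```text
time: 26.25
tool_pos: [0.5603, 0.0547, 0.1156]
ee_rot: [-3.141, -0.0, 0.305]
wrist_force: [0.4, -0.2, -2.2]
width: 0.056
time: 26.75
tool_pos: [0.5846, 0.0977, 0.1156]
ee_rot: [3.141, 0.001, 0.303]
wrist_force: [0.8, -0.9, -2.4]
width: 0.056
now [584.6  97.7 144.3] yaw 17.4 t 26.75 w 56.0 F [ 0.8 -0.9 -2.4]
turn [0.  0.1 0.4] shift [ 2.4  0.4 40.3] rows 1.0
```

```bash
python3 -m jog '[[[0,0,0],[2.4,0.2,15],1],[[0,0,0],[2.4,0.2,30],1],[[0,0,0],[2.4,0.2,40],1],[[0,0,0],[2.4,0.2,40],1]]'; python3 plan.py 587 98 60.7 17;  python3 -m jog '[[[0,0,0],[0,0,10],1],[[0,0,0],[0,0,20],1],[[0,0,0],[0,0,30],1],[[0,0,0],[0,0,38],1],[[0,0,0],[0,0,41],1]]'; python3 plan.py 587 98 60.7 17
```

```text
time: 27.15
tool_pos: [0.5851, 0.0985, 0.0722]
ee_rot: [-3.14, 0.006, 0.303]
wrist_force: [0.4, 0.4, -2.1]
width: 0.0556
now [585.1  98.5 100.9] yaw 17.4 t 27.15 w 55.6 F [ 0.4  0.4 -2.1]
turn [-0.1  0.4  0.4] shift [ 1.9  1.1 40.1] rows 1.0
time: 27.65
tool_pos: [0.5866, 0.099, 0.0332]
ee_rot: [-3.141, 0.002, 0.304]
wrist_force: [0.9, 0.1, -2.7]
width: 0.0558
now [586.6  99.   61.9] yaw 17.4 t 27.65 w 55.8 F [ 0.9  0.1 -2.7]
turn [-0.   0.1  0.4] shift [0.1 1.1 1.2] rows 1.0
```

```bash
python3 -m jog '[[[0,0,0],[0,0,1],1],[[0,0,0],[0,0,1.5],1],[[0,0,0],[0,0,1.5],1],[[0,0,0],[0,0,1.5],-0.3],[[0,0,0],[0,0,1.5],-0.8]]'; python3 -m jog '[[[0,0,0],[0,0,0],-0.8],[[0,0,0],[0,0,0],-0.8],[[0,0,0],[0,0,-10],-1],[[0,0,0],[0,0,-50],-1],[[0,0,0],[0,0,-80],-1]]'; python3 plan.py 592.5 -227.7 140 17
```

```text
time: 28.15
tool_pos: [0.5884, 0.0991, 0.0345]
ee_rot: [3.141, -0.002, 0.304]
wrist_force: [-0.2, -0.6, -0.5]
width: 0.0657
time: 28.65
tool_pos: [0.5876, 0.0991, 0.1153]
ee_rot: [3.142, -0.001, 0.304]
wrist_force: [0.7, 0.9, 0.9]
width: 0.0942
now [587.6  99.1 144. ] yaw 17.4 t 28.65 w 94.2 F [0.7 0.9 0.9]
turn [ 0.  -0.   0.4] shift [-93.  313.3   4. ] rows 7.0
```

```bash
python3 -m jog '[[[0,0,0],[-13,45,0],-1],[[0,0,0],[-27,92,0],-1],[[0,0,0],[-41,138,0],-1],[[0,0,0],[-55,184,0],-1],[[0,0,0],[-68,230,0],-1]]'; python3 - <<'E'
from h import *
for n in('top','side'):
    snap(n,n+'10')
    for r in rings(n):
        if r[1][0]>.3 and r[1][1]<.25 and r[2]<90: print(r)
im,hsv,P=masks('side')
for lo,hi in((.046,.064),(.064,.08)):
    Q=P[near(P,(.587,.098),.04)&(P[...,2]<hi)&(P[...,2]>lo)&(hsv[...,1]<50)];print(len(Q),'z',np.percentile(Q[:,2],[5,50,95]),Q[:,:2].mean(0),np.ptp(Q,axis=0))
E
python3 plan.py 592.5 -227.7 60 17
```

```text
time: 29.15
tool_pos: [0.5914, -0.1426, 0.1145]
ee_rot: [3.141, -0.001, 0.304]
wrist_force: [1.1, 0.7, -0.3]
width: 0.0943
('side', [0.5951, 0.066], 76, 0.71, [0.5968, 0.0642], array([63., 69.]))
('side', [0.5927, -0.2198], 58, 0.73, [0.5918, -0.2207], array([44., 56.]))
89 z [0.05069855 0.05690024 0.06350591] [0.58491677 0.10756718] [0.06402465 0.0466731  0.01535683]
323 z [0.06654893 0.07243798 0.07612592] [0.58611074 0.10629678] [0.05392745 0.05339721 0.01507735]
now [ 591.1 -147.   142.7] yaw 17.0 t 29.25 w 94.1 F [0.7 0.7 0.4]
turn [ 0.2  0.  -0. ] shift [-22.2  77.3  82.9] rows 3.0
```

M is stacked (top at about 72 mm). S is next.

```bash
python3 -m jog '[[[0,0,0],[-12,42,0],-1],[[0,0,0],[-22.2,77.3,30],-1],[[0,0,0],[-22.2,77.3,65],-1],[[0,0,0],[-22.2,77.3,82],-1],[[0,0,0],[-22.2,77.3,82],-1]]'; python3 plan.py 592.5 -227.7 4.5 17
```

```text
time: 29.75
tool_pos: [0.591, -0.2196, 0.0278]
ee_rot: [-3.136, 0.005, 0.304]
wrist_force: [-0.8, 0.5, -0.6]
width: 0.0942
now [ 591.  -219.6   56.5] yaw 17.4 t 29.75 w 94.2 F [-0.8  0.5 -0.6]
turn [-0.3  0.3  0.4] shift [-0.7  8.4 51.9] rows 2.0
```

```bash
python3 -m jog '[[[0,0,0],[0,7,18],-1],[[0,0,0],[0,7,36],-1],[[0,0,0],[0,7,46],-1],[[0,0,0],[0,7,52],-1],[[0,0,0],[0,7,52],-1]]';python3 plan.py 592.5 -227.7 4.5 17
```

```text
time: 30.25
tool_pos: [0.5955, -0.2273, -0.0206]
ee_rot: [-3.141, 0.0, 0.304]
wrist_force: [0.1, 0.4, 0.2]
width: 0.0942
now [ 595.5 -227.3    8.1] yaw 17.4 t 30.25 w 94.2 F [0.1 0.4 0.2]
turn [-0.   0.   0.4] shift [-2.9 -0.5  3.6] rows 1.0
```

```bash
python3 -m jog '[[[0,0,0],[-2.5,0,3.5],-1],[[0,0,0],[-2.5,0,3.5],1],[[0,0,0],[-2.5,0,3.5],1],[[0,0,0],[-2.5,0,3.5],1],[[0,0,0],[-2.5,0,3.5],1]]'; python3 -m jog '[[[0,0,0],[0,0,0],1],[[0,0,0],[0,0,0],1],[[0,0,0],[0,0,0],1],[[0,0,0],[0,0,0],1]]'; python3 plan.py 592.5 -227.7 4.5 17
```

```text
time: 30.75
tool_pos: [0.5932, -0.2287, -0.0239]
ee_rot: [3.141, -0.001, 0.304]
wrist_force: [1.1, -0.3, 0.4]
width: 0.0658
time: 31.15
tool_pos: [0.593, -0.2286, -0.0243]
ee_rot: [-3.141, 0.0, 0.304]
wrist_force: [1.0, 0.1, 0.3]
width: 0.0445
now [ 593.  -228.6    4.4] yaw 17.4 t 31.15 w 44.5 F [1.  0.1 0.3]
turn [-0.   0.   0.4] shift [-0.2 -1.  -0. ] rows 1.0
```

```bash
python3 -m jog '[[[0,0,0],[0,0,0],1],[[0,0,0],[0,0,0],1]]'; python3 -m jog '[[[0,0,0],[0,0,-10],1],[[0,0,0],[0,0,-40],1],[[0,0,0],[0,0,-80],1],[[0,0,0],[0,0,-120],1],[[0,0,0],[0,0,-150],1]]'; python3 plan.py 587 98 155 17; python3 - <<'E'
from h import *
o=obs();snap('top','t11');snap('side','s11')
print(((proj('side',np.array(o['tool_pos'])+[0,0,.0287]))).round())
u,v=proj('side',np.array(o['tool_pos'])+[0,0,.0287])[0].astype(int)
cv2.imwrite('pics/c11.png',cv2.resize(cv2.imread('pics/s11.png')[v-45:v+45,u-50:u+50],(500,450)))
E
```

```text
time: 31.35
tool_pos: [0.593, -0.2286, -0.0242]
ee_rot: [-3.142, -0.0, 0.304]
wrist_force: [-0.5, -0.3, 0.1]
width: 0.0447
time: 31.85
tool_pos: [0.5937, -0.2288, 0.1294]
ee_rot: [3.139, -0.003, 0.304]
wrist_force: [1.2, -0.4, -1.0]
width: 0.0448
now [ 593.7 -228.8  158.1] yaw 17.4 t 31.85 w 44.8 F [ 1.2 -0.4 -1. ]
turn [ 0.1 -0.1  0.4] shift [  91.4 -313.9    2.6] rows 7.0
{'time': 31.85, 'joint_positions': [-0.4571, 0.2888, 1.2276, 0.0002, 1.6218, -0.7608], 'tool_pos': [0.5937, -0.2288, 0.1294], 'ee_rot': [3.1394, -0.0026, 0.3037], 'wrist_force': [1.1576, -0.4336, -1.0135], 'width': 0.0448}
[[327. 135.]]
```

View pics/c11.png

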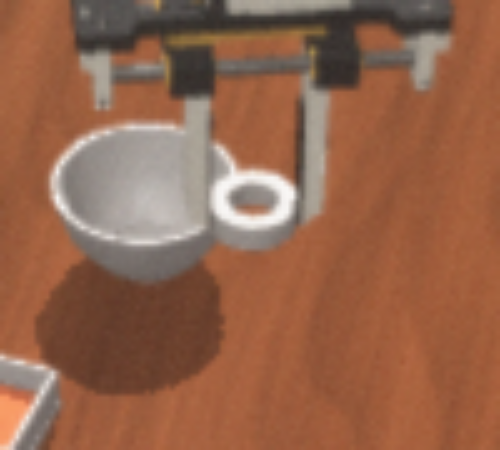

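```bash
python3 - <<'E'
from h import *
from scipy.spatial.transform import Rotation as R
o=robot.get_obs(); R0=R.from_euler('xyz',o['ee_rot']); p=np.array(o['tool_pos'])+[0,0,.0287]
for n in('side','top'):
    im,hsv,P=masks(n); q=R0.inv().apply((P.reshape(-1,3)-p)).reshape(480,640,3)*1000
    m=(abs(q-[0,-5,-12])<[22,45,9]).all(2); Q=q[m]
    print(n,len(Q),Q.min(0).round(1),Q.max(0).round(1),Q.mean(0).round(1))
    m=(abs(q-[0,-5,-12])<[12,45,30]).all(2); Q=q[m]
    print(n,len(Q),Q.min(0).round(1),Q.max(0).round(1),np.polyfit(Q[:,1],Q[:,2],1) if len(Q) else'')
E
```

```text
side 194 [-21.7 -28.5 -19.2] [21.7 23.1 -3. ] [  0.4  -5.3 -11.6]
side 130 [-11.9 -28.5 -19.2] [11.9 23.1  2. ] [-0.01622833 -9.93473584]Traceback (most recent call last):
  File "<stdin>", line 7, in <module>
    return umr_minimum(a, axis, None, out, keepdims, initial, where)
ValueError: zero-size array to reduction operation minimum which has no identity
```

The depth shows the ring centred within about 3 mm and level. I'll carry it to the post.

```bash
python3 -m jog '[[[0,0,0],[13,-45,0],1],[[0,0,0],[26,-90,0],1],[[0,0,0],[39,-135,0],1],[[0,0,0],[53,-180,0],1],[[0,0,0],[66,-225,0],1]]'; python3 -m jog '[[[0,0,0],[10,-35,0],1],[[0,0,0],[20,-70,0],1],[[0,0,0],[26,-88,0],1],[[0,0,0],[26,-88,0],1],[[0,0,0],[26,-88,0],1]]'; python3 plan.py 587.5 98 105 17
```

```text
time: 32.45
tool_pos: [0.5872, 0.0077, 0.1234]
ee_rot: [-3.14, 0.003, 0.303]
wrist_force: [1.7, 0.1, -2.2]
width: 0.0446
time: 32.95
tool_pos: [0.5863, 0.0973, 0.1241]
ee_rot: [3.141, 0.003, 0.304]
wrist_force: [-0.2, -0.6, -1.0]
width: 0.0446
now [586.3  97.3 152.8] yaw 17.4 t 32.95 w 44.6 F [-0.2 -0.6 -1. ]
turn [0.  0.2 0.4] shift [ 1.5 -0.4 47.8] rows 1.0
```

```bash
python3 -m jog '[[[0,0,0],[1,0.5,15],1],[[0,0,0],[1,0.5,30],1],[[0,0,0],[1,0.5,44],1],[[0,0,0],[1,0.5,48],1],[[0,0,0],[1,0.5,48],1]]'; python3 plan.py 587 97.3 76.4 17;  python3 -m jog '[[[0,0,0],[0,0,7],1],[[0,0,0],[0,0,14],1],[[0,0,0],[0,0,20],1],[[0,0,0],[0,0,26],1],[[0,0,0],[0,0,28],1]]'; python3 plan.py 587 97.3 76.4 17
```

```text
time: 33.45
tool_pos: [0.5872, 0.0969, 0.0758]
ee_rot: [-3.141, 0.003, 0.303]
wrist_force: [-0.1, 0.7, -0.6]
width: 0.0449
now [587.2  96.9 104.5] yaw 17.4 t 33.45 w 44.9 F [-0.1  0.7 -0.6]
turn [-0.   0.2  0.4] shift [ 0.  -0.4 28.1] rows 1.0
time: 33.95
tool_pos: [0.5877, 0.0975, 0.0487]
ee_rot: [-3.141, 0.001, 0.304]
wrist_force: [0.4, -0.4, -1.8]
width: 0.0448
now [587.7  97.5  77.4] yaw 17.4 t 33.95 w 44.8 F [ 0.4 -0.4 -1.8]
turn [-0.   0.1  0.4] shift [-0.7 -0.1  1. ] rows 1.0
```

```bash
python3 -m jog '[[[0,0,0],[0,0,1],1],[[0,0,0],[0,0,1.5],1],[[0,0,0],[0,0,1.5],1],[[0,0,0],[0,0,1.5],0.1],[[0,0,0],[0,0,1.5],-0.4]]'; python3 -m jog '[[[0,0,0],[0,0,0],-0.5],[[0,0,0],[0,0,0],-0.8],[[0,0,0],[0,0,-10],-1],[[0,0,0],[0,0,-50],-1],[[0,0,0],[0,0,-90],-1]]'; python3 -m jog '[[[0,0,0],[-10,45,-20],-1],[[0,0,0],[-20,90,-40],-1],[[0,0,0],[-30,135,-40],-1],[[0,0,0],[-40,170,-40],-1],[[0,0,0],[-40,170,-40],-1]]'; python3 - <<'E'
from h import *
obs();snap('top','t12');snap('side','s12')
im,hsv,P=masks('side')
for lo,hi in((.046,.064),(.064,.08),(.08,.098)):
    Q=P[near(P,(.587,.098),.04)&(P[...,2]<hi)&(P[...,2]>lo)&(hsv[...,1]<50)];print(len(Q),'z',np.percentile(Q[:,2],[5,50,95]),Q[:,:2].mean(0),np.ptp(Q,axis=0))
im,hsv,P=masks('top')
for z,lo,hi in((.056,.046,.064),(.072,.064,.08),(.088,.08,.094)):
    Q=P[near(P,(.587,.098),.045)&(P[...,2]<hi)&(P[...,2]>lo)];print(z,len(Q),cv2.minEnclosingCircle((Q[:,:2]*1000).astype(np.float32)))
a=cv2.imread('pics/t12.png')[170:290,200:340]; b=cv2.imread('pics/s12.png')[200:340,240:380]
cv2.imwrite('pics/c12.png',cv2.hconcat([cv2.resize(a,(400,343)),cv2.resize(b,(400,400))[:343]]))
E
```

```text
time: 34.45
tool_pos: [0.5887, 0.0975, 0.0488]
ee_rot: [3.141, -0.001, 0.304]
wrist_force: [0.2, 0.2, 0.2]
width: 0.0495
time: 34.95
tool_pos: [0.5874, 0.0974, 0.1388]
ee_rot: [-3.141, 0.002, 0.304]
wrist_force: [1.0, -0.2, 0.8]
width: 0.0892
time: 35.45
tool_pos: [0.6011, -0.0816, 0.1792]
ee_rot: [3.139, -0.001, 0.297]
wrist_force: [0.7, 0.2, -0.8]
width: 0.094
{'time': 35.45, 'joint_positions': [-0.2272, 0.2122, 1.2228, -0.0017, 1.705, -0.5249], 'tool_pos': [0.6011, -0.0816, 0.1792], 'ee_rot': [3.1393, -0.0005, 0.2974], 'wrist_force': [0.7071, 0.1817, -0.7569], 'width': 0.094}
78 z [0.05296478 0.05704419 0.06265411] [0.58361538 0.1072973 ] [0.06416395 0.04854401 0.01453965]
192 z [0.06642651 0.07217605 0.07853673] [0.58327269 0.11386791] [0.05488435 0.04847451 0.01584046]
258 z [0.08174228 0.08767525 0.09374769] [0.58794554 0.10123795] [0.04463016 0.04656032 0.01760996]
0.056 139 ((586.1239624023438, 98.78868865966797), 43.87655258178711)
0.072 121 ((586.9653930664062, 98.95677947998047), 27.69000816345215)
0.088 183 ((587.7402954101562, 96.44898986816406), 22.8780574798584)
```

View pics/c12.png

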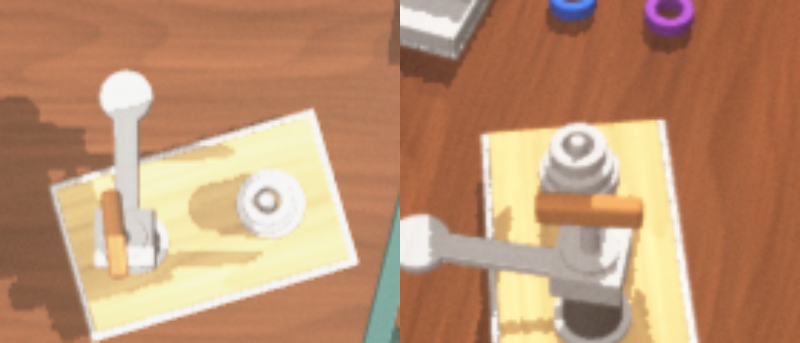

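All three rings are stacked, with tops near 57, 72 and 88 mm. Next I'll measure the key standing in the slot.

```bash
python3 - <<'E'
from h import *
for n in('top','side'):
    im,hsv,P=masks(n)
    Q=P[near(P,(.55,.223),.06)&(P[...,2]>.16)&(P[...,2]<.21)]
    r=cv2.minAreaRect((Q[:,:2]*1000).astype(np.float32)); print(n,len(Q),r,np.percentile(Q[:,2],[5,50,95]))
    m=near(P,(.55,.223),.06)&(P[...,2]>.16); print(rectz(n,m,.19))
im,hsv,P=masks('top')
Q=P.reshape(-1,3);Q=Q[(abs(Q-[.62,.225,.107])<[.08,.05,.012]).all(1)];print('bar',len(Q),cv2.minAreaRect((Q[:,:2]*1000).astype(np.float32)))
E
python3 plan.py 550.5 223 260 91
```

```text
top 221 ((549.5194702148438, 222.5348358154297), (75.72338104248047, 16.50660514831543), 7.279430389404297) [0.17933938 0.18908164 0.19424803]
(array([549.3, 221.4]), array([549.2, 221.4]), array([76.4, 17.7]), 7.3)
side 443 ((550.0337524414062, 225.52853393554688), (74.69086456298828, 19.563060760498047), 7.517488956451416) [0.17013042 0.187666   0.19230597]
(array([548.4, 232.1]), array([548.2, 235.4]), array([74.8, 35.2]), 7.3)
bar 518 ((619.7694702148438, 222.97987365722656), (161.5057373046875, 47.419342041015625), 2.8442959785461426)
now [601.  -77.2 207.6] yaw 17.3 t 35.55 w 93.8 F [-0.5  0.2 -0. ]
turn [  0.   -0.1 -73.7] shift [  41.1 -301.7  -52.2] rows 9.0
```

```bash
python3 plan.py 550.5 222.8 235 97.3|tail -1; python3 -m jog '[[[0,0,-8],[4,-30,-28],-1],[[0,0,-16],[9,-65,-28],-1],[[0,0,-24],[14,-100,-28],-1],[[0,0,-32],[18,-135,-28],-1],[[0,0,-40],[23,-170,-28],-1]]'; python3 plan.py 550.5 222.8 235 97.3
```

```text
turn [  0.   -0.1 -80. ] shift [  41.  -301.5  -27.2] rows 10.0
time: 36.05
tool_pos: [0.5711, 0.0957, 0.2069]
ee_rot: [3.142, -0.001, 1.01]
wrist_force: [-0.1, -0.6, -0.1]
width: 0.0939
now [571.1  95.7 235.6] yaw 57.9 t 36.05 w 93.9 F [-0.1 -0.6 -0.1]
turn [  0.   -0.1 -39.4] shift [ 96.7 -85.1   0.7] rows 5.0
```

```bash
python3 -m jog '[[[0,0,-8],[19,-17,0],-1],[[0,0,-16],[38,-34,0],-1],[[0,0,-24],[57,-51,0],-1],[[0,0,-32],[77,-68,0],-1],[[0,0,-39.4],[96.7,-85.1,0],-1]]'; python3 -m jog '[[[0,0,0],[0,0,0],-1],[[0,0,0],[0,0,0],-1]]';python3 plan.py 550.5 222.8 162.2 97.3
```

```text
time: 36.55
tool_pos: [0.5512, 0.2227, 0.2068]
ee_rot: [3.141, -0.001, 1.698]
wrist_force: [0.8, 0.5, 0.6]
width: 0.0937
time: 36.75
tool_pos: [0.5517, 0.2211, 0.2065]
ee_rot: [3.141, 0.0, 1.691]
wrist_force: [0.0, -0.1, 0.6]
width: 0.0939
now [551.7 221.1 235.2] yaw 96.9 t 36.75 w 93.9 F [ 0.  -0.1  0.6]
turn [ 0.   0.  -0.4] shift [ 1.9 -1.  73. ] rows 2.0
```

```bash
python3 -m jog '[[[0,0,0],[1.5,-0.8,22],-1],[[0,0,0],[1.5,-0.8,44],-1],[[0,0,0],[1.5,-0.8,62],-1],[[0,0,0],[1.5,-0.8,71],-1],[[0,0,0],[1.5,-0.8,73],0]]'; python3 -m jog '[[[0,0,0],[0,0,0],1],[[0,0,0],[0,0,0],1],[[0,0,0],[0,0,0],1],[[0,0,0],[0,0,0],1],[[0,0,0],[0,0,0],1]]';python3 -m jog '[[[0,0,0],[0,0,0],1],[[0,0,0],[0,0,0],1],[[0,0,0],[0,0,0],1],[[0,0,0],[0,0,0],1],[[0,0,0],[0,0,0],1]]'; python3 plan.py 550.5 222.8 162.2 97.3
```

```text
time: 37.25
tool_pos: [0.5508, 0.2203, 0.1321]
ee_rot: [-3.139, 0.0, 1.688]
wrist_force: [0.6, -0.0, 0.3]
width: 0.089
time: 37.75
tool_pos: [0.5518, 0.2211, 0.1338]
ee_rot: [3.141, -0.0, 1.689]
wrist_force: [-0.6, -0.0, 1.0]
width: 0.0492
time: 38.25
tool_pos: [0.5515, 0.2218, 0.1332]
ee_rot: [3.141, -0.002, 1.69]
wrist_force: [-0.6, 1.6, -0.7]
width: 0.0158
now [551.5 221.8 161.9] yaw 96.8 t 38.25 w 15.8 F [-0.6  1.6 -0.7]
turn [ 0.  -0.1 -0.5] shift [ 1.1 -0.8 -0.3] rows 1.0
```

```bash
python3 -m jog '[[[0,0,0],[0.7,0,1],1],[[0,0,5],[0.7,0,1.5],1],[[0,0,10],[0.7,0,1.5],1],[[0,0,15],[0.7,0,1.5],1],[[0,0,20],[0.7,0,1.5],1]]'; python3 -m jog '[[[0,0,6],[0,0,0],1],[[0,0,12],[0,0,0],1],[[0,0,18],[0,0,0],1],[[0,0,24],[0,0,0],1],[[0,0,30],[0,0,0],1]]'; python3 -m jog '[[[0,0,6],[0,0,0],1],[[0,0,12],[0,0,0],1],[[0,0,18],[0,0,0],1],[[0,0,24],[0,0,0],1],[[0,0,24],[0,0,0],1]]';python3 plan.py 551.5 223 162.2 8;python3 -c "
from h import *
print(robot.get_obs()['wrist_torque'])"
```

```text
time: 38.75
tool_pos: [0.5524, 0.2221, 0.1331]
ee_rot: [3.139, -0.002, 1.337]
wrist_force: [1.1, 0.7, 2.8]
width: 0.0164
time: 39.25
tool_pos: [0.5518, 0.2213, 0.133]
ee_rot: [3.14, -0.001, 0.813]
wrist_force: [-0.9, -1.8, 3.9]
width: 0.0157
time: 39.75
tool_pos: [0.5513, 0.2211, 0.1329]
ee_rot: [3.141, 0.0, 0.398]
wrist_force: [-2.4, -1.7, 5.0]
width: 0.0158
now [551.3 221.1 161.6] yaw 22.8 t 39.75 w 15.8 F [-2.4 -1.7  5. ]
turn [ 0.1 -0.  14.8] shift [ 0.9 -1.7 -0.6] rows 2.0
[-0.27825776  0.60944303  0.00236057]
```

```bash
python3 -m jog '[[[0,0,5],[0,0,0],1],[[0,0,10],[0,0,0],1],[[0,0,15],[0,0,0],1],[[0,0,15],[0,0,0],1]]';python3 -m jog '[[[0,0,2],[0,0,0],1],[[0,0,4],[0,0,0],1],[[0,0,6],[0,0,0],1],[[0,0,6],[0,0,0],1],[[0,0,6],[0,0,0],1]]';python3 plan.py 551.5 223 162.2 8;python3 - <<'E'
from h import *
print(robot.get_obs()['wrist_torque'])
snap('side','s13');snap('top')
for n in('side','top'):
    im,hsv,P=masks(n)
    Q=P.reshape(-1,3);Q=Q[(abs(Q-[.58,.15,.107])<[.09,.11,.012]).all(1)];print(len(Q),cv2.minAreaRect((Q[:,:2]*1000).astype(np.float32)))
E
```

```text
time: 40.15
tool_pos: [0.5509, 0.2211, 0.1329]
ee_rot: [3.14, 0.001, 0.138]
wrist_force: [-3.3, -1.8, 7.0]
width: 0.0153
time: 40.65
tool_pos: [0.551, 0.2213, 0.1329]
ee_rot: [3.141, 0.0, 0.036]
wrist_force: [-2.8, -1.7, 5.7]
width: 0.0164
now [551.  221.3 161.6] yaw 2.1 t 40.65 w 16.4 F [-2.8 -1.7  5.7]
turn [ 0.1  0.  -5.9] shift [ 0.6 -1.7 -0.6] rows 1.0
[-0.32704159  0.66630245  0.68307238]
158 ((566.3604125976562, 178.63873291015625), (50.19100570678711, 154.23789978027344), 18.166410446166992)
525 ((573.0221557617188, 141.68215942382812), (46.704437255859375, 136.28045654296875), 18.296165466308594)
```

The torque of +0.68 N m shows the bar is at its other stop. I'll unload the twist and pull the key out.

```bash
python3 -m jog '[[[0,0,-3],[0,0,0],1],[[0,0,-6],[0,0,-1],1],[[0,0,-9],[0,0,-1.5],1],[[0,0,-9],[0,0,-1.5],1]]'; python3 -c "
from h import *
print(robot.get_obs()['wrist_torque'])";python3 -m jog '[[[0,0,0],[0,0,-6],1],[[0,0,0],[0,0,-14],1],[[0,0,0],[0,0,-24],1],[[0,0,0],[0,0,-45],1],[[0,0,0],[0,0,-50],1]]'; python3 - <<'E'
from h import *
obs();snap('side','s14');snap('top','t14')
im,hsv,P=masks('top')
Q=P.reshape(-1,3);Q=Q[(abs(Q-[.58,.15,.107])<[.09,.11,.012]).all(1)];print(len(Q),cv2.minAreaRect((Q[:,:2]*1000).astype(np.float32)))
a=cv2.imread('pics/t14.png')[170:340,170:340]; b=cv2.imread('pics/s14.png')[190:420,240:440]
cv2.imwrite('pics/c14.png',cv2.hconcat([cv2.resize(a,(400,400)),cv2.resize(b,(400,400))]))
X=onz('top',np.c_[np.tile(np.arange(640),480),np.repeat(np.arange(480),640)],.026).reshape(480,640,3)
m=near(X,(.381,.339),.045)&(im.max(2)<75);print('holder',m.sum(),rectz('top',m,.026))
im,hsv,P=masks('side')
m=near(P,(.381,.339),.05)&(im.max(2)<75);print('holder side',rectz('side',m,.026)); Q=P[m];Q=Q[Q[:,2]>.02];print(len(Q),cv2.minEnclosingCircle((Q[:,:2]*1000).astype(np.float32)))
E
python3 plan.py 381.6 339 210 59.2
```

```text
time: 41.15
tool_pos: [0.5513, 0.2215, 0.1329]
ee_rot: [3.141, 0.0, 0.19]
wrist_force: [0.2, -0.5, 1.4]
width: 0.0161
[-0.13272662  0.23040601 -0.00871536]
time: 41.65
tool_pos: [0.5529, 0.2222, 0.1868]
ee_rot: [-3.141, -0.006, 0.189]
wrist_force: [0.4, 1.0, -1.9]
width: 0.0159
{'time': 41.65, 'joint_positions': [0.2869, 0.1835, 1.2415, 0.0001, 1.7109, 0.0984], 'tool_pos': [0.5529, 0.2222, 0.1868], 'ee_rot': [-3.141, -0.0057, 0.1885], 'wrist_force': [0.3705, 1.0093, -1.8664], 'width': 0.0159}
536 ((572.8531494140625, 146.0672607421875), (48.99581527709961, 144.79737854003906), 17.95673942565918)
now [552.4 222.  213.9] yaw 10.8 t 41.75 w 16.1 F [ 0.1 -0.6 -2. ]
turn [  0.1  -0.2 -48.4] shift [-145.8 -146.9    3.4] rows 6.0Traceback (most recent call last):
  File "<stdin>", line 8, in <module>
  File "h.py", line 48, in rectz
    return np.round([M['m10']/M['m00'],M['m01']/M['m00']],1),np.round(r[0],1),np.round(r[1],1),round(r[2],1)
                     ~~~~~~~~^~~~~~~~~
ZeroDivisionError: float division by zero
```

View pics/c14.png

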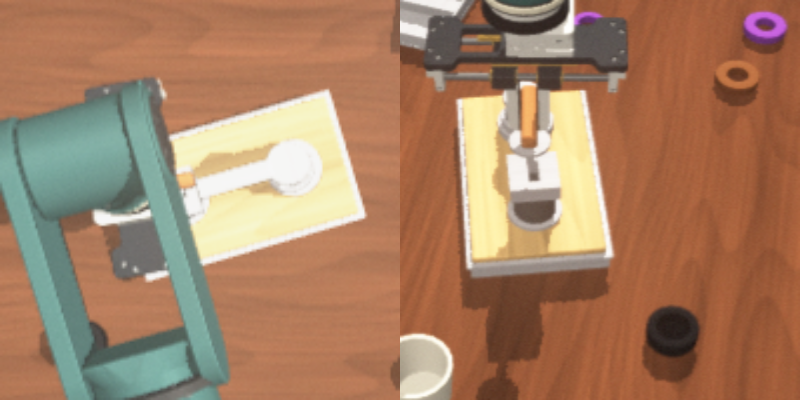

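```bash
python3 - <<'E'
from h import *
for n,f in(('top','t12'),('side','s12'),('side','s14')):
    im=cv2.imread(f'pics/{f}.png')[:,:,::-1]
    for th in(60,80):
        u,v=proj(n,[.381,.339,.02])[0].astype(int); m=np.zeros((480,640),np.uint8); m[v-35:v+35,u-35:u+35]=im[v-35:v+35,u-35:u+35].max(2)<th
        cs=cv2.findContours(m,cv2.RETR_EXTERNAL,cv2.CHAIN_APPROX_NONE)[0]; c=max(cs,key=cv2.contourArea).reshape(-1,2)
        for z in(.026,.0):
            w=onz(n,c,z)[:,:2]*1000; print(f,th,z,w.min(0).round(1),w.max(0).round(1),(w.min(0)+w.max(0))/2)
    # rim bright ring / well
E
python3 - <<'E'
import cv2
a=cv2.imread('pics/t12.png')[295:340,180:230]
cv2.imwrite('pics/c15.png',cv2.convertScaleAbs(cv2.resize(a,(500,450),interpolation=cv2.INTER_CUBIC),alpha=2))
E
```

```text
Traceback (most recent call last):
ValueError: max() iterable argument is empty
```

View pics/c15.png

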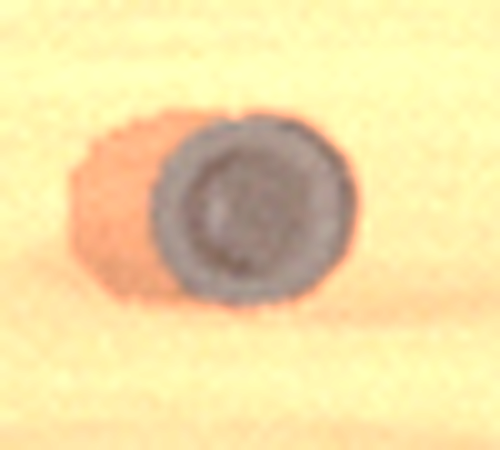

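```bash
python3 - <<'E'
from h import *
print(onz('top',[[204.55,315.6]],.026)*1000)
im=cv2.imread('pics/t12.png'); S=cv2.cvtColor(im,cv2.COLOR_BGR2HSV)[...,1]
for th in(60,80,100):
    m=np.zeros((480,640),np.uint8); m[297:338,182:230]=S[297:338,182:230]<th
    c=max(cv2.findContours(m,cv2.RETR_EXTERNAL,cv2.CHAIN_APPROX_NONE)[0],key=cv2.contourArea).reshape(-1,2)
    w=(onz('top',c,.026)[:,:2]*1000).astype(np.float32); print(th,cv2.fitEllipse(w),cv2.minEnclosingCircle(w))
E
```

```text
[[382.19116942 340.2445959   26.        ]]
60 ((382.3472595214844, 340.29486083984375), (47.54203414916992, 48.764366149902344), 22.629358291625977) ((382.4975280761719, 339.9341125488281), 25.652572631835938)
80 ((382.431884765625, 340.2514953613281), (48.43244934082031, 52.5849723815918), 3.5516207218170166) ((382.15740966796875, 340.2309265136719), 26.791988372802734)
100 ((382.0409240722656, 340.0533752441406), (49.93271255493164, 54.60643768310547), 14.368721008300781) ((382.25115966796875, 339.7193603515625), 28.154216766357422)
```

```bash
python3 plan.py 382.8 340 205 10.8; python3 -m jog '[[[0,0,0],[-29,-30,0],1],[[0,0,0],[-58,-60,0],1],[[0,0,0],[-87,-90,0],1],[[0,0,0],[-116,-120,0],1],[[0,0,0],[-140,-143,0],1]]'; python3 -m jog '[[[0,0,0],[0,0,0],1],[[0,0,0],[0,0,20],1],[[0,0,0],[0,0,50],1],[[0,0,0],[0,0,80],1],[[0,0,0],[0,0,90],1]]';python3 plan.py 382.8 340 100 10.8
```

```text
now [552.4 222.  213.9] yaw 10.8 t 41.75 w 16.1 F [ 0.1 -0.6 -2. ]
turn [-0.  -0.2 -0. ] shift [-144.5 -147.7    8.4] rows 5.0
time: 42.25
tool_pos: [0.3848, 0.3368, 0.1823]
ee_rot: [3.142, 0.002, 0.189]
wrist_force: [0.1, 0.5, -1.8]
width: 0.0158
time: 42.75
tool_pos: [0.3852, 0.3338, 0.0888]
ee_rot: [3.138, 0.007, 0.188]
wrist_force: [-1.4, -0.3, -2.2]
width: 0.016
now [385.2 333.8 117.5] yaw 10.8 t 42.75 w 16.0 F [-1.4 -0.3 -2.2]
turn [ 0.2  0.4 -0. ] shift [-1.1 -6.6 17.5] rows 1.0
```

```bash
python3 -m jog '[[[0,0,0],[-1,-5.5,0],1],[[0,0,0],[-1,-5.5,8],1],[[0,0,0],[-1,-5.5,16],1],[[0,0,0],[-1,-5.5,20],1],[[0,0,0],[-1,-5.5,20],1]]';python3 plan.py 382.8 340 60.2 10.8; python3 - <<'E'
from h import *
snap('side','s16')
for p in([.3822,.3402,.026],):print(proj('side',p))
a=cv2.imread('pics/s16.png')[330:410,330:430]
cv2.imwrite('pics/c16.png',cv2.resize(a,(700,560),interpolation=cv2.INTER_CUBIC))
E
```

```text
time: 43.25
tool_pos: [0.3849, 0.341, 0.0729]
ee_rot: [3.141, 0.001, 0.188]
wrist_force: [-0.2, 0.4, -2.1]
width: 0.0158
now [384.9 341.  101.6] yaw 10.8 t 43.25 w 15.8 F [-0.2  0.4 -2.1]
turn [ 0.  0. -0.] shift [-2.3  0.6 41.4] rows 1.0
[[375.6050767  376.22412347]]
```

View pics/c16.png

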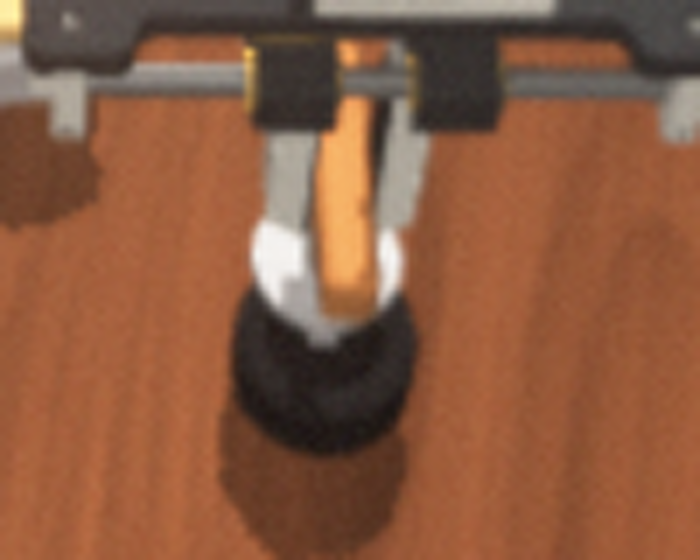

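The key hangs upright, straight above the well. I'll shift about -2 mm along x and lower it.

```bash
python3 -m jog '[[[0,0,0],[-2,0.4,5],1],[[0,0,0],[-2,0.4,12],1],[[0,0,0],[-2,0.4,18],1],[[0,0,0],[-2,0.4,24],1],[[0,0,0],[-2,0.4,24],1]]';python3 plan.py 382.8 340 60.2 10.8; python3 -m jog '[[[0,0,0],[0,0,5],1],[[0,0,0],[0,0,10],1],[[0,0,0],[0,0,14],1],[[0,0,0],[0,0,16],1],[[0,0,0],[0,0,16],1]]';python3 plan.py 382.8 340 60.2 10.8
```

```text
time: 43.8
tool_pos: [0.3823, 0.3398, 0.0478]
ee_rot: [3.14, 0.002, 0.188]
wrist_force: [-0.2, -0.6, -1.5]
width: 0.0158
now [382.3 339.8  76.5] yaw 10.8 t 43.8 w 15.8 F [-0.2 -0.6 -1.5]
turn [ 0.1  0.1 -0. ] shift [ 0.5 -0.1 16.3] rows 1.0
time: 44.3
tool_pos: [0.3829, 0.3403, 0.0328]
ee_rot: [3.141, 0.001, 0.188]
wrist_force: [0.2, 0.0, -2.3]
width: 0.0158
now [382.9 340.3  61.5] yaw 10.8 t 44.3 w 15.8 F [ 0.2  0.  -2.3]
turn [ 0.  0. -0.] shift [-0.2  0.2  1.3] rows 1.0
```

```bash
python3 -m jog '[[[0,0,0],[0,0,1],1],[[0,0,0],[0,0,2],1],[[0,0,0],[0,0,2],1],[[0,0,0],[0,0,2],1]]';python3 plan.py 382.8 340 60.2 10.8
```

```text
time: 44.7
tool_pos: [0.3833, 0.3405, 0.0314]
ee_rot: [-3.141, -0.0, 0.188]
wrist_force: [-0.1, 0.5, -2.4]
width: 0.0161
now [383.3 340.5  60.1] yaw 10.8 t 44.7 w 16.1 F [-0.1  0.5 -2.4]
turn [-0. -0. -0.] shift [-0.5  0.4 -0.1] rows 1.0
```

```bash
python3 -m jog '[[[0,0,0],[0,0,1],1],[[0,0,0],[0,0,1],1],[[0,0,0],[0,0,0.7],0.4],[[0,0,0],[0,0,0.7],0.2],[[0,0,0],[0,0,0.7],0]]';python3 plan.py 382.8 340 60.2 10.8;  python3 -m jog '[[[0,0,0],[0,0,0],-0.3],[[0,0,0],[0,0,0],-0.6],[[0,0,0],[0,0,0],-0.6],[[0,0,0],[0,0,-20],-1],[[0,0,0],[0,0,-60],-1]]'; python3 -m jog '[[[0,0,0],[0,0,-40],-1],[[0,0,0],[-20,-20,-60],-1],[[0,0,0],[-50,-50,-60],-1],[[0,0,0],[-80,-90,-60],-1],[[0,0,0],[-80,-90,-60],-1]]'; python3 - <<'E'
from h import *
obs();snap('side','s17');snap('top','t17')
for n in('top','side'):
    im,hsv,P=masks(n)
    Q=P[near(P,(.382,.34),.06)&(P[...,2]>.06)&(P[...,2]<.12)]
    if len(Q)>20: print(n,len(Q),cv2.minAreaRect((Q[:,:2]*1000).astype(np.float32)),np.percentile(Q[:,2],[5,50,95]))
    Q=P.reshape(-1,3);Q=Q[(abs(Q-[.58,.15,.107])<[.09,.11,.012]).all(1)];print('bar',cv2.minAreaRect((Q[:,:2]*1000).astype(np.float32)))
a=cv2.imread('pics/t17.png')[200:350,170:340]; b=cv2.imread('pics/s17.png')[190:420,240:440]
cv2.imwrite('pics/c17.png',cv2.hconcat([cv2.resize(a,(400,353)),cv2.resize(b,(400,460))[:353+107][60:413]]))
E
```

```text
time: 45.2
tool_pos: [0.3834, 0.3406, 0.0308]
ee_rot: [-3.141, -0.001, 0.188]
wrist_force: [0.3, 0.1, 0.7]
width: 0.0363
now [383.4 340.6  59.5] yaw 10.8 t 45.2 w 36.3 F [0.3 0.1 0.7]
turn [-0. -0. -0.] shift [-0.7  0.5 -0.7] rows 1.0
time: 45.7
tool_pos: [0.3807, 0.3386, 0.0873]
ee_rot: [3.138, 0.008, 0.188]
wrist_force: [0.3, -0.6, -0.0]
width: 0.0762
time: 46.2
tool_pos: [0.2837, 0.417, 0.1511]
ee_rot: [-3.139, 0.001, 0.196]
wrist_force: [-0.3, -0.4, -0.7]
width: 0.0941
{'time': 46.2, 'joint_positions': [0.8589, -0.0096, 1.5199, 0.0027, 1.6304, 0.6633], 'tool_pos': [0.2837, 0.417, 0.1511], 'ee_rot': [-3.1389, 0.0009, 0.1958], 'wrist_force': [-0.258, -0.3578, -0.6642], 'width': 0.0941}
top 178 ((382.8208923339844, 341.2010498046875), (15.593857765197754, 76.95387268066406), 11.980254173278809) [0.08043595 0.08773512 0.09314454]
bar ((568.2135009765625, 159.6637725830078), (48.596317291259766, 173.40870666503906), 18.306379318237305)
side 346 ((383.3895263671875, 343.3798828125), (16.82880210876465, 77.57177734375), 10.814199447631836) [0.07449782 0.08807702 0.09184298]
bar ((570.4329223632812, 163.92556762695312), (50.11396026611328, 183.68344116210938), 17.755359649658203)
```

```bash
python3 -m jog '[[[0,0,0],[0,0,0],-1],[[0,0,0],[0,0,0],-1],[[0,0,0],[0,0,0],-1]]'; python3 - <<'E'
from h import *
from bench import close_job
snap('side');im,hsv,P=masks('side')
for lo,hi in((.046,.064),(.064,.08),(.08,.098)):
    Q=P[near(P,(.587,.098),.04)&(P[...,2]<hi)&(P[...,2]>lo)&(hsv[...,1]<50)];print(len(Q),np.percentile(Q[:,2],[5,50,95]).round(3) if len(Q) else '')
d=cv2.absdiff(cv2.imread('pics/s17.png'),cv2.imread('pics/s0.png')).max(2)
for nm,(u,v) in dict(tray=(257,188),bowl=(305,131),cup=(248,407)).items(): print(nm,'changed px',(d[v-30:v+30,u-25:u+25]>60).sum())
print(close_job())
E
```

```text
time: 46.6
tool_pos: [0.2887, 0.4131, 0.1505]
ee_rot: [3.141, 0.0, 0.186]
wrist_force: [0.7, 0.2, -0.6]
width: 0.0936
115 [0.048 0.056 0.063]
118 [0.066 0.072 0.079]
43 [0.081 0.087 0.092]
tray changed px 0
bowl changed px 0
cup changed px 0
the job is handed in; nothing more can be done
None
```

The job is done and handed in at about 47 s of the 210 s allowed; the hand-in reports no verdict. I fitted the T-key in the slot and turned the bar clear. I stacked the rings L, M and S on the post, turned the bar back over it and stood the key in its holder.

**Last checks:**
- **Rings:** tops at about 56, 72 and 87 mm, which fits all three fully home. The centres were within about 2 mm of the post axis. I measured those before the bar went back over them.
- **Bar:** 0.01–0.02 rad from its closed stop. I felt both stops at about 0.7 N m.
- **Key:** about 1 mm from the holder centre, with its top at 88 mm, so fully home.
- **Tableware:** no pixels changed around the tray, bowl or cup.
- **Gripper:** open and clear of everything.

**What went wrong or disagreed:**
- **Missed first grip:** the fingers first closed above the key without moving it. The reported tool height read 28.7 mm lower than the true finger tips. I measured this with a light touch on the table at about 10 N and corrected for it.
- **Ring S grip:** the fingers read 44.7 mm on a 46 mm ring, but it placed normally.
- **Side camera:** it read a few millimetres further in y than the top camera, so I relied on the top one.
- **Last picture:** the final crop was over the 16-picture viewing limit, so the last checks are by numbers only.

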